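# Fit the pump cover: hold its hinge knuckle in line for the pin

## Task

The black pressure cover of the tube pump has fallen over on the bench: pick it up by its orange finger tab, turn it upright with its steel knuckle downwards and its white shoe on the roller side, and lower it gently into the hinge block until the knuckle sits fully home between the pump's two knuckles with all three holes in line. Finish while still holding it there, upright and without pressing hard, so that I can push the hinge pin through; leave the pin where it is and do not disturb the other things on the bench.

Things in the scene. Friction and masses are not known exactly. Their poses are not given: they have to be found in the camera images.
- cover_bore (a point): middle of the 8 mm bore of the loose cover's steel knuckle (20 mm diameter, 24 mm long). Axes are the cover's: y along the bore, z from the bore through the cover to the finger tab, +x out of the inner side (white shoe). At the start the cover lies inner side down, knuckle towards the robot, bore level 10 mm above the bench, z pointing away from the robot and sloping up 0.51 rad.
- cover_tab (a point): grip point on the orange finger tab of the cover, 117 mm from the bore along its z, 1 mm to the outer side; axes as cover_bore. The tab is 32 mm wide (y), 14 mm thick (x) and stands free of the plate from z = 94 to 140 mm: pinch it across its width. At the start this point is about 68 mm above the bench.
- cover_shoe (a point): middle of the outermost plane of the cover's white shoe, 38 mm from the bore along x and 70 mm along z of the cover. The shoe is 64 mm wide and spans z = 48 to 92 mm.
- cover: the loose pressure cover; origin and axes as cover_bore. Black plate 90 mm wide (y), 12 mm thick (x -7 to 5), from z = 14 to 94 mm, joined to the knuckle by a steel hinge leaf on its outer side. About 0.24 kg, mass centre 51 mm from the bore along z and 3 mm along x.
- hinge_bore (a point): middle of the pump's hinge axis, 115 mm above the bench, where the centre of the cover's bore must come. Two fixed knuckles (20 mm diameter, 20 mm long, 8 mm bore) leave a gap 29 mm wide, open at the top; in it a white V seat (45 deg) stops the cover's knuckle exactly when the holes are in line. Axes: y along the hinge, z up, +x to the rollers. Only the hand keeps the seated cover upright.
- pump: white bench-top tube pump, fixed to the bench, 200 by 150 mm, with bright rollers between two aluminium cheeks (tops 95 mm above the bench) and an aluminium hinge block on the side nearest the robot. Origin on the bench under the middle of the hinge axis; housing x = -30 to 170 mm, y = -75 to 75 mm.
- hinge_pin (a joint): steel hinge pin, 6 mm diameter, with a red head, already started in the fixed knuckle on the pump's +y side, sticking out to 97 mm from the middle of the hinge at the height of the hinge axis. 0 as found, grows as it is pushed in (m); it stays put under about 3 N.
- parts_dish: small white dish, 72 mm across, 18 mm high, on the bench in the middle; bystander.
- screwdriver: yellow-handled screwdriver, 170 mm long, lying in the middle of the bench; bystander.
- amber_bottle: amber reagent bottle, 68 mm diameter, 150 mm high, at the back; bystander.
- clear_bottle: clear bottle, 60 mm diameter, 130 mm high, at the back; bystander.
- sample_jar: sample jar, 56 mm diameter, 70 mm high, at the left; bystander.
- pen_cup: dark pen cup, 72 mm diameter, 150 mm high with its pens, at the right; bystander.
- tube_rack: white test-tube rack, 70 by 200 mm, 120 mm high with its tubes, at the right; bystander.
Things that resemble listed ones, but are neither listed nor needed, are in the scene too. Leave any purple or yellow look-alike of the cover alone.

How it is judged:
By the outcome, as a careful person would: the job done as asked, in the order asked, and still so for the second after the job is handed in, while the arm keeps its last pose, push and grip.
It also fails if it takes over 45 s, if anything falls off the work surface, if the arm or the gripper's body presses on something with over 40 N, if the wrist force passes 120 N, or if a joint passes its speed limit or range.

## Robot

A 6-joint arm with a two-finger parallel gripper is mounted at the origin on the work surface. World frame = base frame: x ahead of the robot, y to its left, z up, the work surface at z = 0. Lengths are in mm, angles in rad, forces in N, time in s.
With the tool pointing down it reaches from about 275 to 725 mm from the base axis. Payload 5.6 kg.
Tool frame: the origin (TCP) lies at the very end of the fingers, on their centre line; the grasp point (between the pads) lies 19 mm behind it; z points along the fingers, y is the direction in which the jaws open and shut (so a half turn about z gives the same grasp; the last joint's range is limited). The gripper opens to 85 mm and grips with 20 to 120 N. Pads are 22 mm wide; open, the fingers measure 114 mm over their backs; the gripper's body (76 mm by 85 mm) begins 54 mm behind the grasp point. The pads swing forward as they close: fully open they stand 13 mm farther back than shut.
Start: joints at [-1.044, 0.255, 0.108, 0, -1.424, -0.285], TCP at [131.718, -533.988, 231.283] pointing down, gripper open.
Joint ranges: [-2.95, 2.95], [-1.21, 1.97], [-1.09, 1.5], [-2.87, 1.71], [-2.94, -0.07], [-3.05, 3.05]. Speed limits (rad/s): [2.57, 2.57, 3.14, 3.14, 3.14, 3.14].

## Interface

Orientations are given as a rotation vector (axis times angle).
In Python, from rig import r gives the robot as it stands.
- The arm moves only by the tool carry_out, never from a script. Its argument "plan" is a list of rows, each an object with "linear": the shift along the world's x, y, z in m, a list of three; "turn": the turn, a rotation vector about the world's x, y, z in degrees, a list of three. A call has 1 to 5 rows; each row shifts and turns the pose as measured when the row begins; what a row does not reach is not made up. A row lasts 1/8 s, in which the tool goes at most 62.5 mm and 10.7 degrees, less where a joint would pass 70% of its speed; a pose out of reach is approached as far as the arm can. A call with a gripper value outside its range is refused whole. "jaw" is the opening, from 0 (shut) to 1 (fully open), set as the call begins (left out, the last holds). The fingers move at their own pace and stop on an object; "newtons" is the grip in N (left out, the last holds). Time passes only in rows, so rows that do not move let the fingers close. It gives the time, the measured TCP pose, the force and the opening at its end, in the units of the state.
- r.read_state(): the state, without advancing time (a new reading comes with each control period).
- r.read_camera(name): name is "side" or "top"; returns the picture (400x640x3 uint8, red, green, blue); there is no depth.
- r.calibration(name): a dict with "vfov" (degrees; the focal length in pixels is half the picture's height over the tangent of half this angle, whatever the lens; pixels are square), "cx", "cy" (the principal point, pixels), "k1" (the pictures are not rectified: a ray, as slopes to the right and down, at radius r is drawn at 1 + k1 r^2 times it, then the intrinsics apply), "R" (3x3) and "t" (3): a world point X has camera coordinates R X + t. Camera axes: x right, y down, z forward; pixel columns grow to the right and rows downward; lengths in mm; the calibration is good to about 2 mm. A picture is of the moment at which its call begins. calibration takes no time and is no camera call.
- r.finish_job(): hands the job in, once; it reports no verdict.
The state is a dict: "t": time; "joint_pos": joint angles; "qvel": joint speeds; "effort": joint torques, N m; "tcp_pos": TCP position; "tool_rot": TCP orientation; "contact_force": force on the tool from outside, world axes, zero at the start; "moment": the same for the moment, N m; "grip_width": finger opening in mm.
Only numpy, scipy, OpenCV 4.12 (cv2) and the standard library are available. Lean on these libraries where they do the work, as an engineer would, in place of code of your own. Each camera call takes 0.05 s, during which the arm holds its last target.

## Working session

There is one attempt and no reset: what is moved stays moved. The work goes in short steps, Python scripts to look and compute and a tool call to move; the robot and the scene stay as the last step left them, time stands still between calls to the robot, and variables do not carry over. Pictures are saved under pics/ and viewed, and the job is handed in when it is done.

Besides the shell and the picture viewer there is one more tool, called after "Call:" in YAML: its name, and indented under it one key for each argument. carry_out: Moves the arm, as the interface text tells. Its arguments: {"type":"object","properties":{"plan":{"type":"array"},"jaw":{"type":"number"},"newtons":{"type":"number"}},"required":["plan"]}

```bash
mkdir -p pics; ls; python3 - <<'E'
from rig import r
import cv2
print(r.read_state())
for n in("side","top"):
    im=r.read_camera(n); cv2.imwrite(f"pics/{n}0.png",im[:,:,::-1])
    print(n,r.calibration(n))
E
```

```text
pics
{'t': 0.0, 'joint_pos': array([-1.04439175e+00,  2.55803023e-01,  1.07018567e-01, -5.15123129e-04,
       -1.42390483e+00, -2.84625104e-01]), 'qvel': array([-0.00187125, -0.0003155 , -0.00078472,  0.00097164, -0.00173786,
       -0.00068266]), 'effort': array([-7.33467550e-04, -3.86631489e+01,  2.37942481e+01,  5.36538050e+00,
       -6.08616014e-03,  9.32134242e-06]), 'tcp_pos': array([ 131.6546549 , -533.50257867,  230.36564289]), 'tool_rot': array([ 3.78709842e-01, -3.11840083e+00, -3.04775159e-03]), 'contact_force': array([-0.24809843, -0.26341127,  0.5791595 ]), 'moment': array([ 0.00641047, -0.0019022 ,  0.00539658]), 'grip_width': 85.35680934802598}
side {'vfov': 57.84985960368864, 'cx': 317.8890359114841, 'cy': 200.81059886577074, 'k1': -0.017978170363034864, 'R': array([[-0.99866628, -0.05025858,  0.0118211 ],
       [-0.04147608,  0.64459808, -0.76339574],
       [ 0.03074732, -0.76286787, -0.6458229 ]]), 't': array([ 556.65504973,  108.27587048, 1108.78378465])}
top {'vfov': 51.89377420304498, 'cx': 314.040368402924, 'cy': 200.41065716540413, 'k1': -0.04530792495661834, 'R': array([[ 0.01578307, -0.99973413,  0.01680937],
       [-0.98226949, -0.01864389, -0.18654503],
       [ 0.18680882, -0.01356708, -0.9823026 ]]), 't': array([ -28.55789447,  586.23581881, 1391.78695768])}
```

View pics/side0.png

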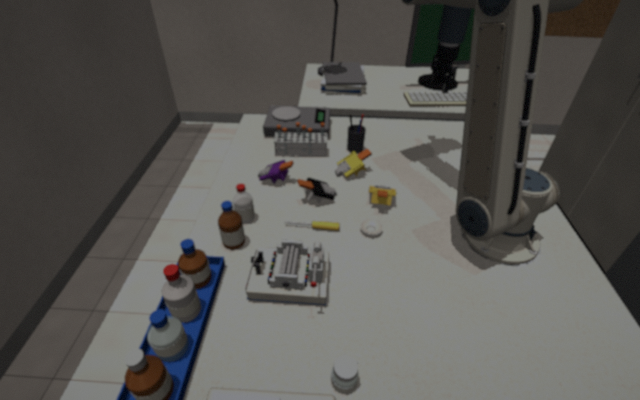

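View pics/top0.png

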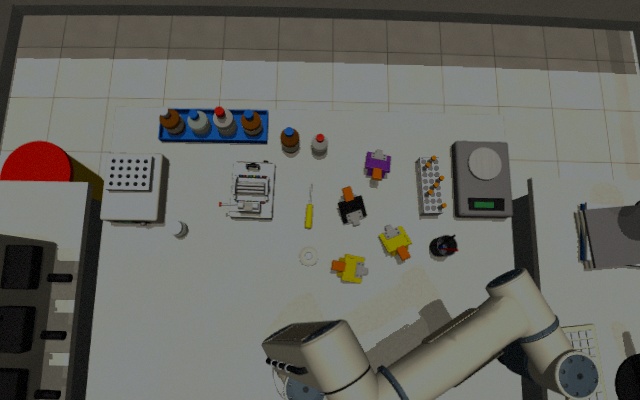

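```bash
cat > h.py <<'E'
import numpy as np, cv2
from rig import r
from scipy.spatial.transform import Rotation as Ro
from scipy.optimize import least_squares
def cal(n):
    c=r.calibration(n); f=200/np.tan(np.radians(c['vfov']/2)); return c,f
C={n:cal(n) for n in("side","top")}
def proj(n,X):
    c,f=C[n]; p=np.atleast_2d(X)@c['R'].T+c['t']; s=p[:,:2]/p[:,2:]
    s=s*(1+c['k1']*(s**2).sum(1,keepdims=True)); return s*f+[c['cx'],c['cy']]
def back(n,uv,z):
    return least_squares(lambda q:(proj(n,[q[0],q[1],z])-uv).ravel(),[500,0]).x
def tri(us,ut):
    s=least_squares(lambda q:np.r_[(proj("side",q)-us).ravel(),(proj("top",q)-ut).ravel()],[500,0,50.]);return s.x,s.fun
def crop(n,im,x,y,w,h,k,name):
    cv2.imwrite(f"pics/{name}.png",np.clip(cv2.resize(im[y:y+h,x:x+w,::-1],None,fx=k,fy=k,interpolation=cv2.INTER_CUBIC).astype(float)*1.6,0,255).astype(np.uint8))
E
python3 - <<'E'
from h import *
s=cv2.imread("pics/side0.png")[:,:,::-1];t=cv2.imread("pics/top0.png")[:,:,::-1]
crop("t",t,325,175,60,60,10,"t_cov");crop("t",t,210,150,75,75,8,"t_pump")
crop("s",s,290,165,60,45,12,"s_cov");crop("s",s,240,230,100,75,8,"s_pump")
E
```

```text
(no output)
```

View pics/t_cov.png

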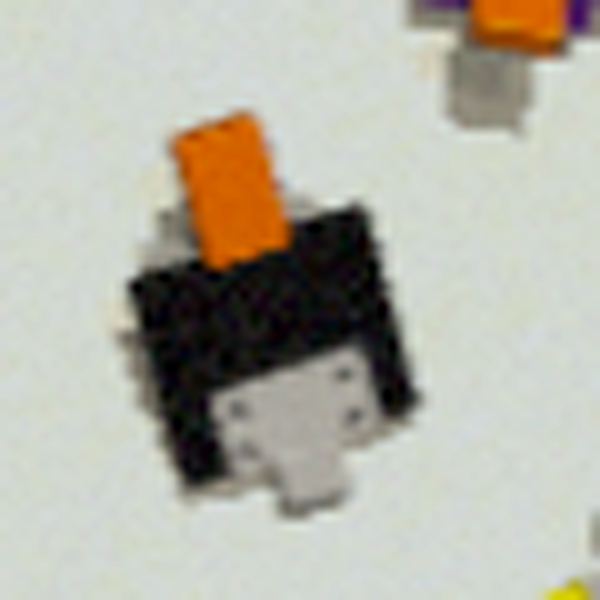

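View pics/t_pump.png

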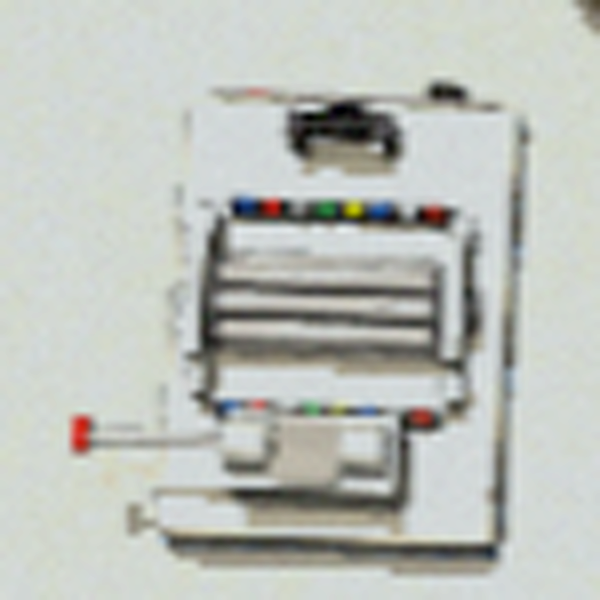

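View pics/s_cov.png

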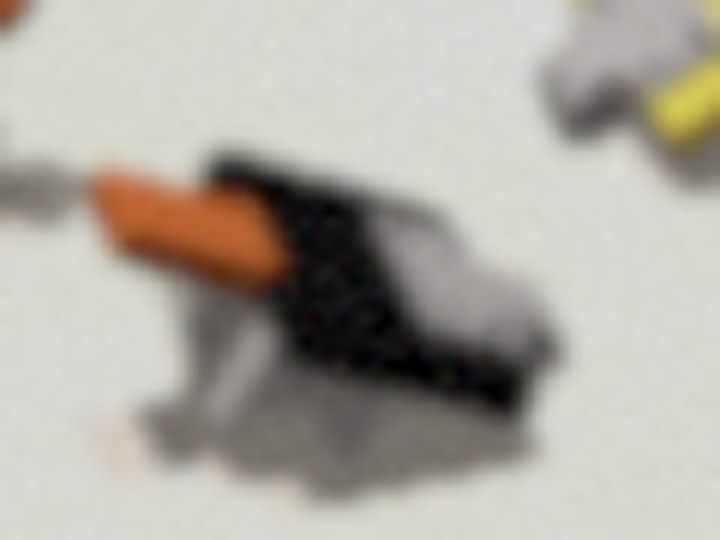

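View pics/s_pump.png

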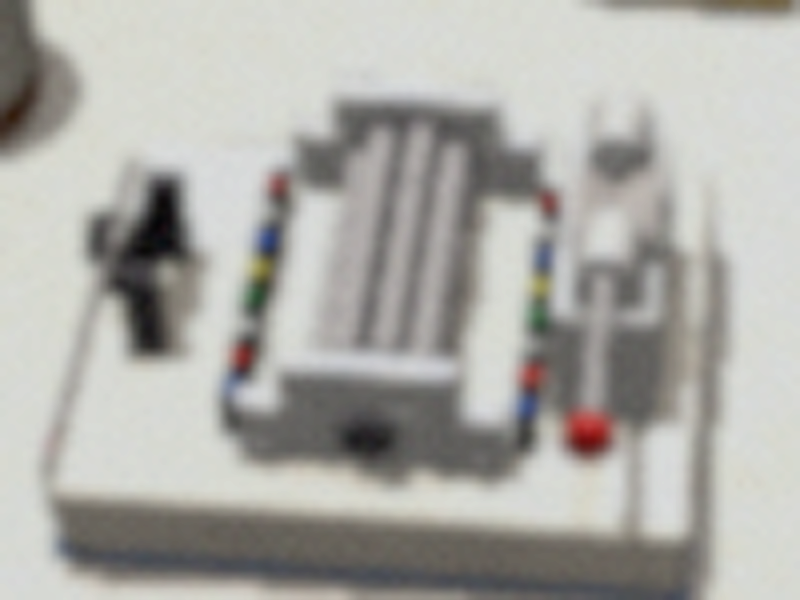

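```bash
cat > fit.py <<'E'
from h import *
def coverR(psi,p=.51):
    c,s=np.cos(psi),np.sin(psi);S,Cc=np.sin(p),np.cos(p)
    z=np.array([Cc*c,Cc*s,S]);x=np.array([S*c,S*s,-Cc]);return np.c_[x,np.cross(z,x),z]
U=lambda x0,y0,k,P:np.array([x0,y0])+(np.array(P,float)+.5)/k-.5
pts=[[-8,16,140],[-8,-16,140],[-7,45,94],[-7,-45,94],[-7,45,14],[-7,-45,14]]
uv=U(325,175,10,[(173,135),(250,113),(135,283),(360,205),(188,495),(415,403)])
f=lambda q:(proj("top",np.array([q[0],q[1],10])+np.array(pts)@coverR(q[2]).T)-uv).ravel()
s=least_squares(f,[500,-50,0.]); print("cover",s.x,np.round(s.fun,1)); np.save("cov.npy",s.x)
Rm=coverR(s.x[2]);b=np.array([*s.x[:2],10]);print("tab",b+Rm@[-1,0,117])
t=cv2.imread("pics/top0.png");sd=cv2.imread("pics/side0.png")
def draw(im,n,P,x0,y0,w,h,k,name,edges=()):
    o=np.clip(cv2.resize(im[y0:y0+h,x0:x0+w],None,fx=k,fy=k,interpolation=cv2.INTER_CUBIC)*1.6,0,255).astype(np.uint8)
    q=(proj(n,P)-[x0,y0]+.5)*k-.5
    for a in q: cv2.circle(o,tuple(int(v) for v in a),4,(0,255,0),1)
    cv2.imwrite(f"pics/{name}.png",o)
if __name__=="__main__":
    mp=np.array(pts+[[0,12,0],[0,-12,0],[38,32,92],[38,32,48],[6,16,140],[6,-16,140]])
    draw(sd,"side",b+mp@Rm.T,290,165,60,45,12,"s_cov2");draw(t,"top",b+mp@Rm.T,325,175,60,60,10,"t_cov2")
    # pump
    print("pinhead",tri(U(240,230,8,(588,432)),U(210,150,8,(81,434))))
    print("knL",back("top",U(210,150,8,(246,437)),120),"knR",back("top",U(210,150,8,(364,442)),120))
    for a in [(222,440),(270,440),(340,442),(388,442)]: print(back("top",U(210,150,8,a),120))
E
python3 fit.py
```

```text
cover [ 5.19176291e+02 -1.69176577e+02  3.60689620e-01] [-0.4  0.6  0.5 -0.2 -0.9  0.4  0.5 -0.2 -0.2 -0.7  0.5  0.1]
tab [ 614.26015832 -133.31185737   67.98948239]
pinhead (array([555.45419218, 299.02889092, 118.11743963]), array([-0.31945817, -0.07796205, -0.07444632,  0.47977453]))
knL [556.79666407 229.27698511] knR [555.60744477 179.79693874]
[555.33082018 239.26074501]
[555.71201021 219.16915037]
[555.41726456 189.83817664]
[555.79754499 169.75606743]
```

```bash
python3 - <<'E'
import cv2,numpy as np
a=cv2.imread("pics/s_cov2.png");b=cv2.imread("pics/t_cov2.png")
b=cv2.resize(b,(400,400));a=cv2.resize(a,(400,300));c=np.zeros((400,800,3),np.uint8);c[:300,:400]=a;c[:,400:]=b;cv2.imwrite("pics/cc.png",c)
E
```

```text
(no output)
```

View pics/cc.png

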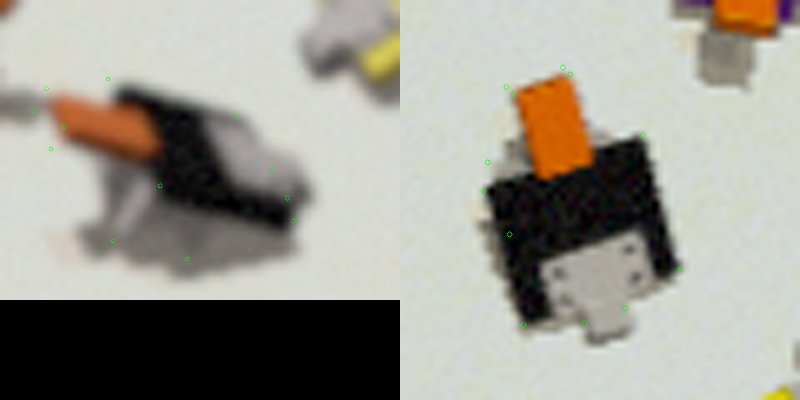

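```bash
cat > fit2.py <<'E'
from fit import *
T=[("p",[-7,45,94],(135,283)),("p",[-7,-45,94],(360,205)),("p",[-7,45,14],(188,495)),("p",[-7,-45,14],(415,403)),
("t",[-8,16,0],(173,135)),("t",[-8,-16,0],(250,113)),("k",[0,12,0],(283,515)),("k",[0,-12,0],(345,495)),
("p",[-8,16,94],(215,268)),("p",[-8,-16,94],(290,245))]
Sx=[("p",[-7,-45,94],(215,158)),("p",[-7,45,14],(512,410)),("p",[5,45,94],(292,335)),("t",[-8,-16,0],(95,175))]
def model(q,rows):
    Rm=coverR(q[2]);b=np.array([q[0],q[1],10]);o=[]
    for k,p,_ in rows:
        p=np.array(p,float)
        if k=="t":p[2]=q[3]
        X=b+Rm@p
        if k=="k":X=X-10*np.array([np.cos(q[2]),np.sin(q[2]),0])
        o.append(X)
    return np.array(o)
ut=U(325,175,10,[a[2] for a in T]);us=U(290,165,12,[a[2] for a in Sx])
f=lambda q:np.r_[(proj("top",model(q,T))-ut).ravel(),(proj("side",model(q,Sx))-us+q[4:6]).ravel(),q[4:6]/2]
s=least_squares(f,[500,-50,0.3,140,0,0],loss="soft_l1");print(s.x);print(np.round(f(s.x).reshape(-1,2),1).tolist())
np.save("cov.npy",s.x[:3]);Rm=coverR(s.x[2]);print("tab",np.array([*s.x[:2],10])+Rm@[-1,0,117])
E
python3 fit2.py | tail -8
```

```text
cover [ 5.19176291e+02 -1.69176577e+02  3.60689620e-01] [-0.4  0.6  0.5 -0.2 -0.9  0.4  0.5 -0.2 -0.2 -0.7  0.5  0.1]
tab [ 614.26015832 -133.31185737   67.98948239]
[ 5.17450342e+02 -1.68969856e+02  3.53879922e-01  1.41797244e+02
  7.95268273e-01  8.07820887e-01]
[[-0.9, 0.7], [0.6, 0.3], [-0.3, -0.3], [0.5, 0.7], [-0.4, 0.5], [0.6, -0.2], [0.3, 0.0], [0.3, -0.1], [-1.0, -0.4], [-0.0, -1.0], [-0.4, -0.5], [2.6, -0.1], [-0.8, 3.6], [-0.1, -0.7], [0.4, 0.4]]
tab [ 612.77623077 -133.75345497   67.98948239]
```

```bash
python3 - <<'E'
from h import *
U=lambda x0,y0,k,P:np.array([x0,y0])+(np.array(P,float)+.5)/k-.5
for n,a,b,z in [("bot",(165,540),(497,550),35),("roller",(218,288),(440,295),80),("back",(215,93),(520,106),35),("cheekTop",(235,207),(440,215),60),("rightedge(x-dir)",(520,115),(497,545),35),("cheekR",(467,225),(460,365),95)]:
    A=back("top",U(210,150,8,a),z);B=back("top",U(210,150,8,b),z);d=A-B
    print(n,A.round(1),B.round(1),"yaw",np.arctan2(-d[0],d[1]) if abs(d[1])>abs(d[0]) else np.arctan2(d[1],d[0]))
E
```

```text
bot [524.9 277.1] [523.2 130.2] yaw -0.011553108427547719
roller [629.4 251.4] [628.2 154.8] yaw -0.013197221085793605
back [730.2 265.6] [726.8 126.9] yaw -0.02476906688113353
cheekTop [670.8 249.4] [668.9 158.4] yaw -0.02095908260586188
rightedge(x-dir) [722.5 126.8] [525.5 130.2] yaw -0.017714723434639593
cheekR [656.  142.7] [594.3 143.4] yaw -0.011531540265794699
```

```bash
cat > g.py <<'E'
from h import *
from fit2 import coverR
q=np.load("cov.npy")
def Ry(a):return Ro.from_euler('y',a,degrees=True).as_matrix()
A=45.  # tool pitch below cover x when cover upright (deg)
def toolR(Rc,A=A,sgn=1):
    a=np.radians(A); z=Rc@[np.cos(a),0,-np.sin(a)]; y=Rc@[0,sgn*1.,0]; return np.c_[np.cross(y,z),y,z]
Rc0=coverR(q[2]);b0=np.array([*q[:2],10.])
def pose(Rc,b,gz=121,A=A,sgn=1,back=0):
    R=toolR(Rc,A,sgn); g=b+Rc@[-1,0,gz]; return g+R[:,2]*(19-back),R
def upright(psi): return coverR(psi,np.pi/2)
def todo(p,R):
    s=r.read_state(); Rn=Ro.from_rotvec(s['tool_rot']).as_matrix()
    print("t",round(s['t'],2),"tcp",s['tcp_pos'].round(1),"j",s['joint_pos'].round(2),"F",s['contact_force'].round(1),"M",s['moment'].round(2),"w",round(s['grip_width'],1))
    print("target",p.round(1),"d",(p-s['tcp_pos']).round(1),"turn",np.degrees(Ro.from_matrix(R@Rn.T).as_rotvec()).round(1))
E
python3 - <<'E' | tail -12
from g import *
s=r.read_state();Rn=Ro.from_rotvec(s['tool_rot']).as_matrix();print(Rn.round(2))
for sg in(1,-1):
    todo(*pose(Rc0,b0,sgn=sg,back=100))
    todo(*pose(upright(-.017),np.array([555.3,204.5,175.]),sgn=sg))
E
```

```text
tab [ 612.77623077 -133.75345497   67.98948239]
[[-0.97 -0.24 -0.  ]
 [-0.24  0.97  0.  ]
 [ 0.    0.   -1.  ]]
t 0.1 tcp [ 131.6 -533.6  230.5] j [-1.04  0.26  0.11 -0.   -1.42 -0.28] F [0.9 0.7 0.7] M [0.01 0.02 0.01] w 85.5
target [ 636.7 -124.9  147.9] d [505.1 408.6 -82.6] turn [-4.7 15.1  6.4]
t 0.1 tcp [ 131.6 -533.6  230.5] j [-1.04  0.26  0.11 -0.   -1.42 -0.28] F [0.9 0.7 0.7] M [0.01 0.02 0.01] w 85.5
target [567.7 204.3 282.6] d [436.1 737.8  52.1] turn [  5.  -44.9 -14.1]
t 0.1 tcp [ 131.6 -533.6  230.5] j [-1.04  0.26  0.11 -0.   -1.42 -0.28] F [0.9 0.7 0.7] M [0.01 0.02 0.01] w 85.5
target [ 636.7 -124.9  147.9] d [505.1 408.6 -82.6] turn [ -22.9   -6.9 -172. ]
t 0.1 tcp [ 131.6 -533.6  230.5] j [-1.04  0.26  0.11 -0.   -1.42 -0.28] F [0.9 0.7 0.7] M [0.01 0.02 0.01] w 85.5
target [567.7 204.3 282.6] d [436.1 737.8  52.1] turn [-63.7  -7.3 153.5]
```

Call:
carry_out:
  plan:
    - {"linear":[0.047,0.037,0],"turn":[-0.5,1.5,0.6]}
    - {"linear":[0.047,0.037,0],"turn":[-0.5,1.5,0.6]}
    - {"linear":[0.047,0.037,0],"turn":[-0.5,1.5,0.6]}
    - {"linear":[0.047,0.037,0],"turn":[-0.5,1.5,0.6]}
    - {"linear":[0.047,0.037,0],"turn":[-0.5,1.5,0.6]}
  jaw: 1
  newtons: 60

```text
t: 0.72
tcp_pos: [367.8, -344.2, 228.1]
tool_rot: [0.426, -2.969, 0.037]
contact_force: [0.2, -1.1, -0.4]
grip_width: 85.7
```

Call:
carry_out:
  plan:
    - {"linear":[0.047,0.037,0],"turn":[-0.5,1.5,0.6]}
    - {"linear":[0.047,0.037,0],"turn":[-0.5,1.5,0.6]}
    - {"linear":[0.047,0.037,0],"turn":[-0.5,1.5,0.6]}
    - {"linear":[0.047,0.037,0],"turn":[-0.5,1.5,0.6]}
    - {"linear":[0.047,0.037,0],"turn":[-0.5,1.5,0.6]}

```text
t: 1.35
tcp_pos: [608.5, -151.3, 227.1]
tool_rot: [0.485, -2.816, 0.078]
contact_force: [0.7, -0.5, -0.1]
grip_width: 85.3
```

```bash
python3 - <<'E' | tail -2
from g import *
todo(*pose(Rc0,b0,back=80))
E
```

```text
t 1.35 tcp [ 608.5 -151.3  227.1] j [ 0.06  0.61  0.57  0.09 -1.81 -1.28] F [ 0.7 -0.5 -0.1] M [ 0.15 -0.96  0.04] w 85.3
target [ 631.6 -126.8  128.6] d [ 23.1  24.5 -98.5] turn [ 0.5 -0.6  0.7]
```

Call:
carry_out:
  plan:
    - {"linear":[0.008,0.008,-0.033],"turn":[0.2,-0.2,0.2]}
    - {"linear":[0.008,0.008,-0.033],"turn":[0.2,-0.2,0.2]}
    - {"linear":[0.007,0.008,-0.032],"turn":[0.1,-0.2,0.3]}
    - {"linear":[0,0,0],"turn":[0,0,0]}

```text
t: 1.85
tcp_pos: [634.8, -121.5, 120.1]
tool_rot: [0.513, -2.816, 0.069]
contact_force: [-0.1, 0.5, 0.2]
grip_width: 85.2
```

```bash
python3 - <<'E' | tail -2
from g import *
todo(*pose(Rc0,b0,back=80))
t=r.read_camera("top");s=r.read_camera("side")
crop("t",t,310,150,90,90,6,"t1");crop("s",s,270,130,100,75,7,"s1")
E
```

```text
t 1.85 tcp [ 634.8 -121.5  120.1] j [ 0.09  0.68  0.44  0.07 -1.6  -1.31] F [-0.1  0.5  0.2] M [ 0.3  -0.76 -0.01] w 85.2
target [ 631.6 -126.8  128.6] d [-3.2 -5.2  8.6] turn [-0.  -0.4 -0.4]
```

View pics/t1.png

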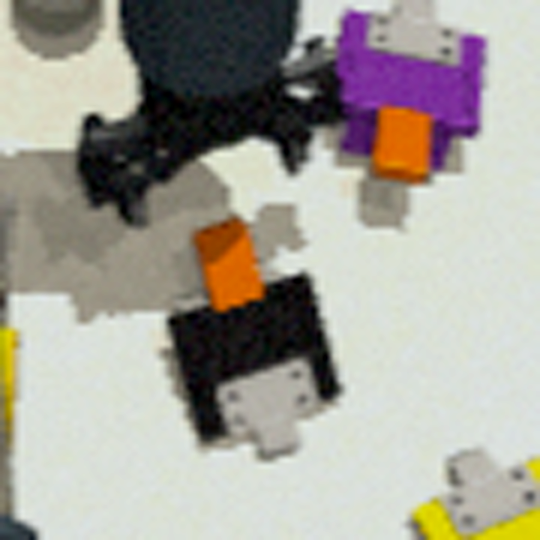

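View pics/s1.png

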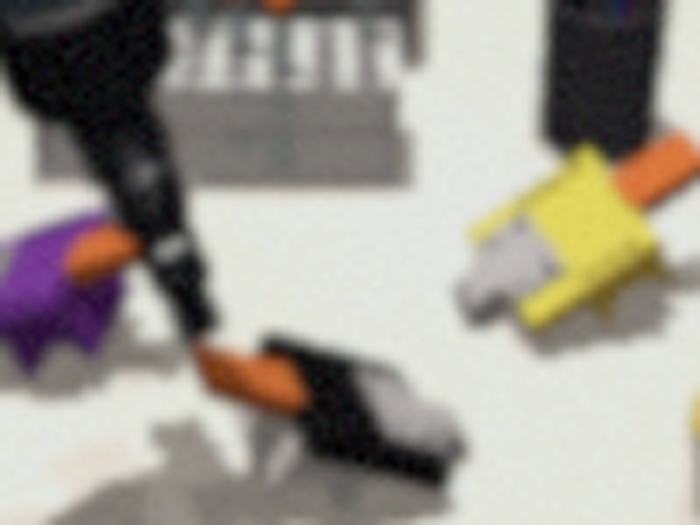

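```bash
python3 - <<'E' | tail -2
from g import *
todo(*pose(Rc0,b0,back=-2))
E
```

```text
t 1.95 tcp [ 636.4 -122.7  124.1] j [ 0.09  0.67  0.44  0.07 -1.6  -1.31] F [-0.1  0.2  1.2] M [ 0.28 -0.76 -0.03] w 85.3
target [ 610.7 -134.5   49.7] d [-25.7 -11.8 -74.3] turn [ 0.  -0.  -0.3]
```

Call:
carry_out:
  plan:
    - {"linear":[-0.007,-0.003,-0.02],"turn":[0,0,0]}
    - {"linear":[-0.007,-0.003,-0.02],"turn":[0,0,0]}
    - {"linear":[-0.006,-0.003,-0.018],"turn":[0,0,0]}
    - {"linear":[-0.002,-0.001,-0.006],"turn":[0,0,0]}

```text
t: 2.45
tcp_pos: [617.9, -135.8, 68.5]
tool_rot: [0.512, -2.838, 0.079]
contact_force: [0.6, -0.1, 0.4]
grip_width: 85.4
```

```bash
python3 - <<'E' | tail -2
from g import *
todo(*pose(Rc0,b0,back=-2))
t=r.read_camera("top");s=r.read_camera("side")
crop("t",t,310,150,90,90,6,"t2");crop("s",s,270,130,100,75,7,"s2")
E
```

```text
t 2.45 tcp [ 617.9 -135.8   68.5] j [ 0.08  0.66  0.27  0.08 -1.43 -1.31] F [ 0.6 -0.1  0.4] M [ 0.22 -0.68 -0.  ] w 85.4
target [ 610.7 -134.5   49.7] d [ -7.2   1.2 -18.8] turn [ 0.2  0.9 -0.2]
```

View pics/t2.png

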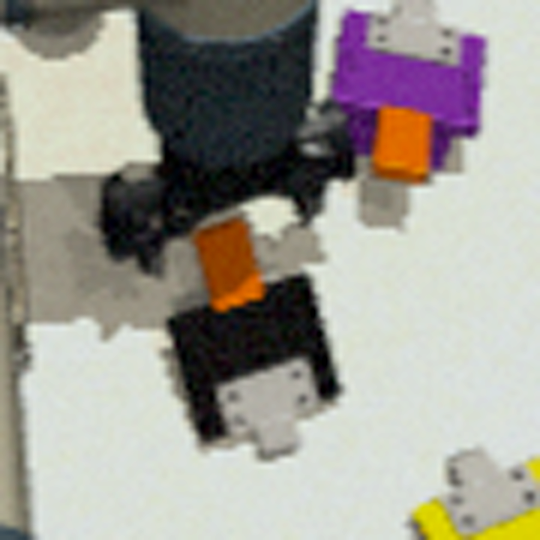

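View pics/s2.png

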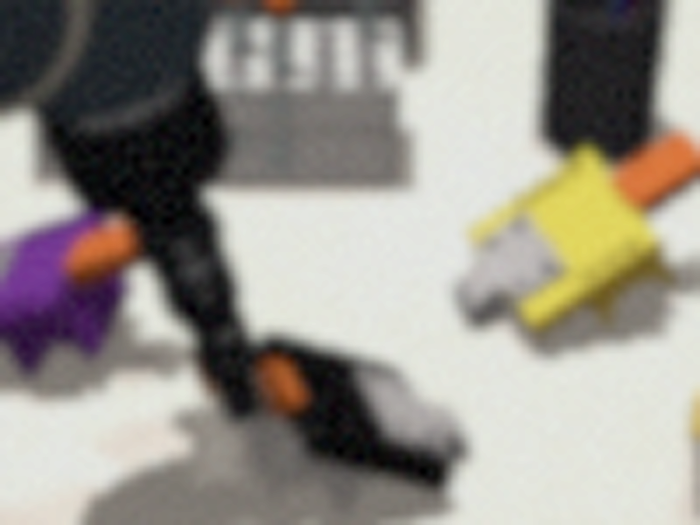

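Call:
carry_out:
  plan:
    - {"linear":[-0.003,0.002,-0.008],"turn":[0,0.3,0]}
    - {"linear":[-0.003,0.001,-0.007],"turn":[0,0.3,0]}
    - {"linear":[-0.001,0,-0.002],"turn":[0,0,0]}

```text
t: 2.92
tcp_pos: [612.5, -132.4, 53.0]
tool_rot: [0.512, -2.832, 0.078]
contact_force: [0.9, 0.2, 0.4]
grip_width: 85.2
```

```bash
python3 - <<'E' | tail -2
from g import *
todo(*pose(Rc0,b0,back=-2))
t=r.read_camera("top");s=r.read_camera("side")
crop("t",t,310,150,90,90,6,"t3");crop("s",s,270,130,100,75,7,"s3")
E
```

```text
t 2.92 tcp [ 612.5 -132.4   53. ] j [ 0.08  0.67  0.24  0.08 -1.4  -1.32] F [0.9 0.2 0.4] M [ 0.33 -0.78  0.02] w 85.2
target [ 610.7 -134.5   49.7] d [-1.8 -2.2 -3.2] turn [ 0.2  0.5 -0.3]
```

View pics/t3.png

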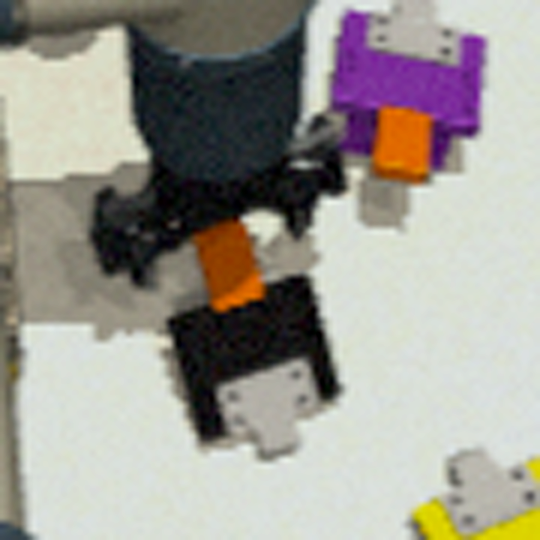

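View pics/s3.png

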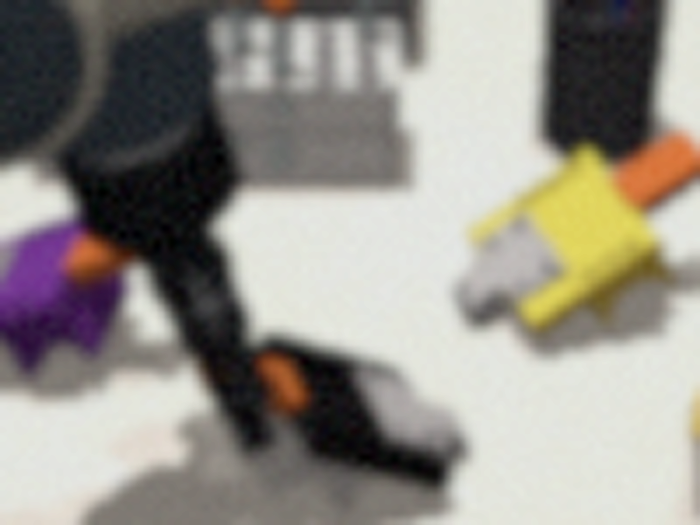

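Call:
carry_out:
  plan:
    - {"linear":[-0.002,-0.002,-0.003],"turn":[0,0.3,-0.2]}
    - {"linear":[0,0,0],"turn":[0,0,0]}

```text
t: 3.28
tcp_pos: [610.6, -134.6, 50.2]
tool_rot: [0.506, -2.828, 0.076]
contact_force: [-0.3, 0.8, 0.6]
grip_width: 85.6
```

Call:
carry_out:
  plan:
    - {"linear":[0,0,0],"turn":[0,0,0]}
    - {"linear":[0,0,0],"turn":[0,0,0]}
    - {"linear":[0,0,0],"turn":[0,0,0]}
    - {"linear":[0,0,0],"turn":[0,0,0]}
    - {"linear":[0,0,0],"turn":[0,0,0]}
  jaw: 0
  newtons: 30

```text
t: 3.9
tcp_pos: [610.9, -134.8, 50.5]
tool_rot: [0.506, -2.828, 0.077]
contact_force: [-0.5, -0.4, 0.6]
grip_width: 31.6
```

```bash
python3 - <<'E' | tail -2
from g import *
todo(*pose(Rc0,b0,back=-2))
t=r.read_camera("top");s=r.read_camera("side")
crop("t",t,310,150,90,90,6,"t4");crop("s",s,270,130,100,75,7,"s4")
E
```

```text
t 3.9 tcp [ 610.9 -134.8   50.5] j [ 0.08  0.67  0.23  0.08 -1.4  -1.32] F [-0.5 -0.4  0.6] M [ 0.29 -0.73 -0.  ] w 31.6
target [ 610.7 -134.5   49.7] d [-0.2  0.3 -0.8] turn [ 0.2  0.3 -0.1]
```

View pics/t4.png

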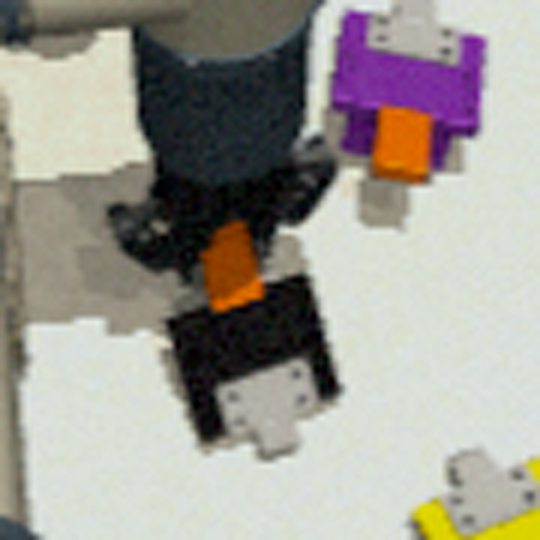

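View pics/s4.png

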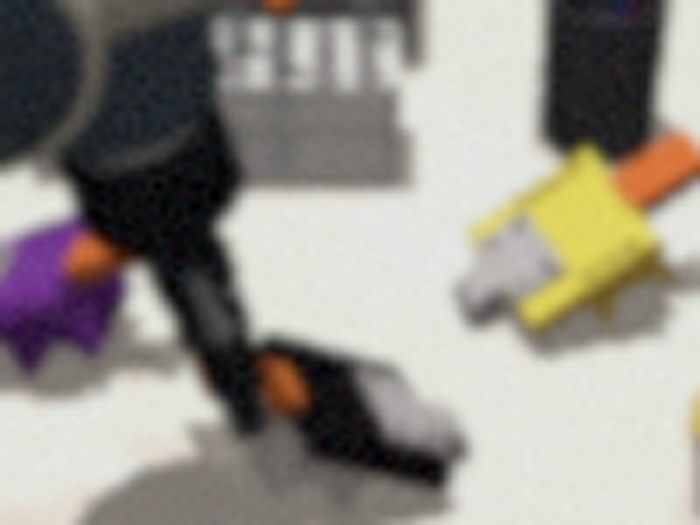

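```bash
cat > k.py <<'E'
from g import *
import os,json
def save():
    s=r.read_state();Rt=Ro.from_rotvec(s['tool_rot']).as_matrix();p=s['tcp_pos']
    np.savez("grasp.npz",R=Rt.T@Rc0,b=Rt.T@(b0-p)); 
def load():
    z=np.load("grasp.npz");return z['R'],z['b']
def cover():
    Rg,bg=load();s=r.read_state();Rt=Ro.from_rotvec(s['tool_rot']).as_matrix();return Rt@Rg,s['tcp_pos']+Rt@bg
def goto(b,psi=-.017):
    Rg,bg=load();R=upright(psi)@Rg.T;p=np.array(b)-R@bg;Rc,bc=cover()
    print("bore est",bc.round(1),"cover z",Rc[:,2].round(3),"y",Rc[:,1].round(3));todo(p,R)
E
python3 - <<'E' | tail -5
from k import *
save();print(load());goto([555.3,204.5,185])
E
```

```text
[ 3.87036102e-03,  9.99986458e-01, -3.47898151e-03],
       [ 7.09157440e-01, -5.19755551e-03, -7.05031000e-01]]), array([84.88914005,  0.67102872, 65.7999876 ]))
bore est [ 517.5 -169.    10. ] cover z [0.819 0.302 0.488] y [-0.347  0.938 -0.   ]
t 4.0 tcp [ 610.9 -134.8   50.5] j [ 0.08  0.67  0.23  0.08 -1.4  -1.32] F [ 0.1  0.3 -0.2] M [ 0.24 -0.72  0.06] w 31.7
target [568.5 203.9 291.6] d [-42.4 338.8 241.1] turn [ 10.2 -60.2 -19.2]
```

Call:
carry_out:
  plan:
    - {"linear":[0,0,0],"turn":[0,0,0]}
    - {"linear":[0,0,0.015],"turn":[0,0,0]}
    - {"linear":[0,0,0.03],"turn":[0,0,0]}
    - {"linear":[0,0,0.04],"turn":[0,0,0]}
    - {"linear":[0,0,0.04],"turn":[0,0,0]}
  newtons: 100

```text
t: 4.62
tcp_pos: [608.2, -133.9, 176.5]
tool_rot: [0.505, -2.821, 0.071]
contact_force: [-0.1, -0.1, -1.8]
grip_width: 30.8
```

```bash
python3 - <<'E' | tail -4
from k import *
goto([555.3,204.5,185])
t=r.read_camera("top");s=r.read_camera("side")
crop("t",t,310,150,90,90,4,"t5");crop("s",s,270,130,100,75,7,"s5")
E
```

```text
tab [ 612.77623077 -133.75345497   67.98948239]
bore est [ 514.5 -167.9  136.6] cover z [0.823 0.301 0.482] y [-0.346  0.938  0.005]
t 4.62 tcp [ 608.2 -133.9  176.5] j [ 0.08  0.6   0.44  0.08 -1.68 -1.3 ] F [-0.1 -0.1 -1.8] M [ 0.4  -1.24  0.02] w 30.8
target [568.5 203.9 291.6] d [-39.7 337.8 115.1] turn [ 10.  -60.7 -19.3]
```

View pics/s5.png

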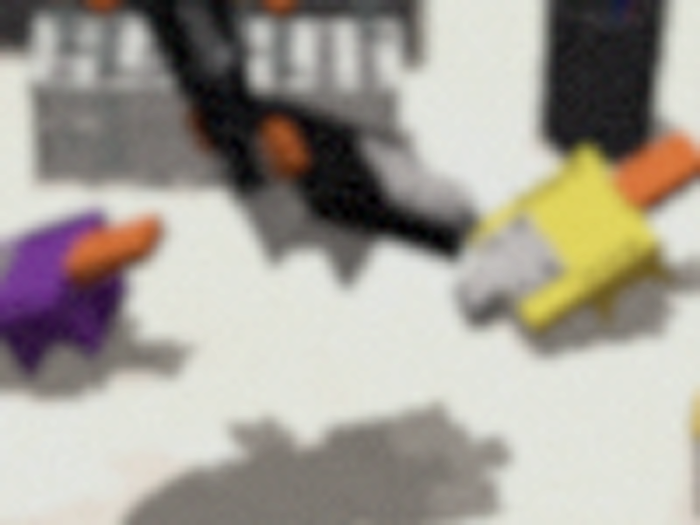

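Call:
carry_out:
  plan:
    - {"linear":[-0.01,0.015,0.035],"turn":[1.2,-7.5,-2.4]}
    - {"linear":[-0.01,0.015,0.035],"turn":[1.2,-7.5,-2.4]}
    - {"linear":[-0.01,0.02,0.035],"turn":[1.2,-7.5,-2.4]}
    - {"linear":[-0.005,0.03,0.025],"turn":[1.2,-7.5,-2.4]}
    - {"linear":[-0.005,0.03,0.01],"turn":[1.2,-7.5,-2.4]}

```text
t: 5.35
tcp_pos: [569.7, -22.0, 316.2]
tool_rot: [-0.162, 2.739, -0.034]
contact_force: [-1.0, 1.0, -2.4]
grip_width: 30.5
```

```bash
python3 - <<'E' | tail -3
from k import *
goto([555.3,204.5,195])
E
```

```text
bore est [517.4 -31.5 222.9] cover z [0.376 0.081 0.923] y [-0.111  0.993 -0.042]
t 5.35 tcp [569.7 -22.  316.2] j [ 0.31  0.   -0.1   0.14 -1.1  -1.81] F [-1.   1.  -2.4] M [ 0.01  1.45 -0.02] w 30.5
target [568.5 203.9 301.6] d [ -1.2 226.  -14.6] turn [  3.4 -22.4  -6.8]
```

Call:
carry_out:
  plan:
    - {"linear":[0,0.045,0.005],"turn":[0.8,-5.5,-1.7]}
    - {"linear":[0,0.045,0],"turn":[0.8,-5.5,-1.7]}
    - {"linear":[0,0.04,0],"turn":[0.8,-5.5,-1.7]}
    - {"linear":[0,0.03,-0.005],"turn":[0.5,-4,-1.2]}
    - {"linear":[0,0.015,0],"turn":[0,0,0]}

```text
t: 5.98
tcp_pos: [563.5, 147.5, 315.2]
tool_rot: [0.009, 2.393, -0.023]
contact_force: [0.6, 0.2, -2.1]
grip_width: 30.6
```

```bash
python3 - <<'E' | tail -3
from k import *
goto([555.3,204.5,195])
t=r.read_camera("top");s=r.read_camera("side")
crop("t",t,200,110,120,120,5,"t6");crop("s",s,220,150,140,150,4,"s6")
E
```

```text
bore est [546.1 146.9 209.2] cover z [0.039 0.01  0.999] y [ 0.009  1.    -0.011]
t 5.97 tcp [563.5 147.5 315.2] j [ 0.75 -0.14 -0.62  0.85 -0.69 -2.89] F [ 0.6  0.2 -2.1] M [-0.01  2.61 -0.11] w 30.6
target [568.5 203.9 301.6] d [  5.   56.4 -13.6] turn [ 0.6 -2.3 -0.4]
```

View pics/t6.png

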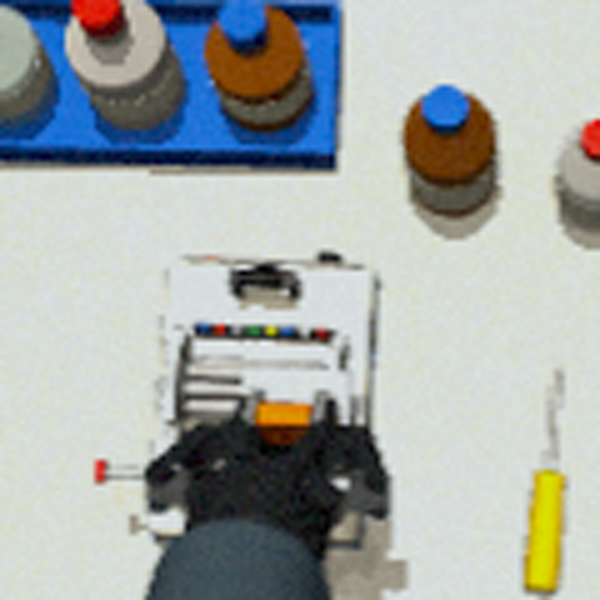

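View pics/s6.png

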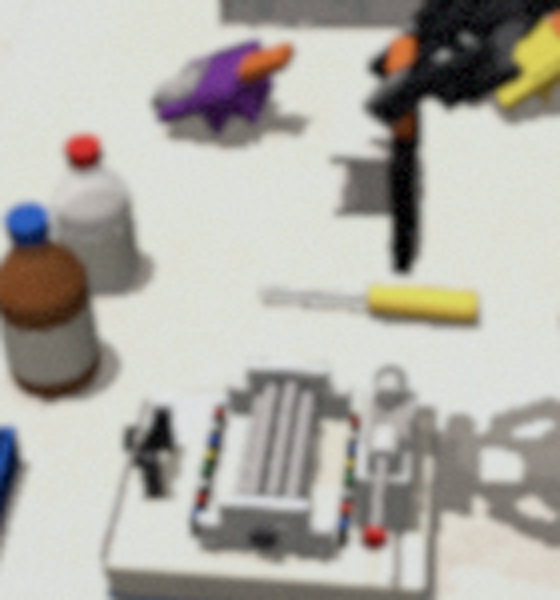

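```bash
cat > kin.py <<'E'
from h import *
D=[([131.7,-533.5,230.4],[.3787,-3.1184,-.003],[-1.0444,.2558,.107,-.0005,-1.4239,-.2846]),
([608.5,-151.3,227.1],[.485,-2.816,.078],[.06,.61,.57,.09,-1.81,-1.28]),
([634.8,-121.5,120.1],[.513,-2.816,.069],[.09,.68,.44,.07,-1.6,-1.31]),
([617.9,-135.8,68.5],[.512,-2.838,.079],[.08,.66,.27,.08,-1.43,-1.31]),
([610.9,-134.8,50.5],[.506,-2.828,.077],[.08,.67,.23,.08,-1.4,-1.32]),
([608.2,-133.9,176.5],[.505,-2.821,.071],[.08,.6,.44,.08,-1.68,-1.3]),
([569.7,-22,316.2],[-.162,2.739,-.034],[.31,0,-.1,.14,-1.1,-1.81]),
([563.5,147.5,315.2],[.009,2.393,-.023],[.75,-.14,-.62,.85,-.69,-2.89])]
s=r.read_state();D.append((s['tcp_pos'],s['tool_rot'],s['joint_pos']))
for d in D:
    R=Ro.from_rotvec(d[1]).as_matrix();q=d[2]
    print(np.array(q).round(2),"z",R[:,2].round(3),"az/pitch",np.arctan2(R[1,2],R[0,2]).round(3),np.arcsin(-R[2,2]).round(3), "q1az",np.arctan2(d[0][1],d[0][0]).round(3))
E
python3 kin.py
```

```text
[-1.04  0.26  0.11 -0.   -1.42 -0.28] z [-0.001  0.002 -1.   ] az/pitch 1.838 1.569 q1az -1.329
[ 0.06  0.61  0.57  0.09 -1.81 -1.28] z [-0.266 -0.1   -0.959] az/pitch -2.782 1.283 q1az -0.244
[ 0.09  0.68  0.44  0.07 -1.6  -1.31] z [-0.262 -0.096 -0.96 ] az/pitch -2.791 1.288 q1az -0.189
[ 0.08  0.66  0.27  0.08 -1.43 -1.31] z [-0.24  -0.098 -0.966] az/pitch -2.754 1.308 q1az -0.216
[ 0.08  0.67  0.23  0.08 -1.4  -1.32] z [-0.251 -0.098 -0.963] az/pitch -2.768 1.298 q1az -0.217
[ 0.08  0.6   0.44  0.08 -1.68 -1.3 ] z [-0.259 -0.096 -0.961] az/pitch -2.787 1.292 q1az -0.217
[ 0.31  0.   -0.1   0.14 -1.1  -1.81] z [ 0.388 -0.001 -0.922] az/pitch -0.002 1.172 q1az -0.039
[ 0.75 -0.14 -0.62  0.85 -0.69 -2.89] z [ 0.68  -0.019 -0.733] az/pitch -0.028 0.822 q1az 0.256
[ 0.75 -0.14 -0.61  0.84 -0.69 -2.89] z [ 0.682 -0.017 -0.731] az/pitch -0.025 0.819 q1az 0.257
```

```bash
cat >> kin.py <<'E'
rx=lambda a:Ro.from_euler('x',a).as_matrix();ry=lambda a:Ro.from_euler('y',a).as_matrix();rz=lambda a:Ro.from_euler('z',a).as_matrix()
def rots(q,s4,s6):
    R1=rz(q[0]);R2=R1@ry(q[1]);R3=R1@ry(q[1]-q[2]);R4=R3@rx(s4*q[3]);R5=R4@ry(-q[4]);R6=R5@rx(s6*q[5]);return R1,R2,R3,R4,R5,R6
best=None
for s4 in(1,-1):
  for s6 in(1,-1):
    Cs=[rots(d[2],s4,s6)[5].T@Ro.from_rotvec(d[1]).as_matrix() for d in D]
    m=Ro.from_matrix(Cs).mean();e=max((Ro.from_matrix(c)*m.inv()).magnitude() for c in Cs)
    if best is None or e<best[0]:best=(e,s4,s6,m.as_matrix())
e,s4,s6,Cm=best;print("rot err",e,s4,s6,Cm.round(2).tolist())
def cols(q):
    R1,R2,R3,R4,R5,R6=rots(q,s4,s6);return np.c_[R1,R2[:,2],R3[:,[0,2]],R5[:,0]]
A=np.vstack([cols(d[2]) for d in D]);y=np.hstack([d[0] for d in D])
par=np.linalg.lstsq(A,y,rcond=None)[0];print("par",par.round(1),"res",(A@par-y).round(0))
def fk(q):return cols(q)@par,rots(q,s4,s6)[5]@Cm
lo=np.array([-2.95,-1.21,-1.09,-2.87,-2.94,-3.05]);hi=np.array([2.95,1.97,1.5,1.71,-.07,3.05])
def ik(p,R,q0,bound=True):
    f=lambda q:np.r_[(fk(q)[0]-p)/100,Ro.from_matrix(fk(q)[1]@R.T).as_rotvec()]
    return least_squares(f,np.clip(q0,lo+1e-3,hi-1e-3),bounds=(lo,hi) if bound else (-np.inf,np.inf))
E
cat > chk.py <<'E'
from k import *
import kin
s=r.read_state();Rg,bg=load()
for A_ in [0,-5,-10,-15]:
  for b in ([546,147,209],[555.3,204.5,195],[555.3,204.5,150],[555.3,204.5,115]):
    R=upright(-.017)@Rg.T@ry(0) if 0 else upright(-.017)@ Ro.from_euler('y',A_,degrees=True).as_matrix()@Rg.T
    Rc=upright(-.017);g=np.array(b)+Rc@[-1,0,121]  # grip point fixed; tool re-pitched
    p=g+R[:,2]*17
    o=kin.ik(p,R,s['joint_pos']);o2=kin.ik(p,R,s['joint_pos'],False)
    print(A_,b,o.x.round(2),"cost",round(o.cost,5),"unb",o2.x.round(2),round(o2.cost,5))
E
python3 chk.py | tail -19
```

```text
rot err 0.008889345404823749 -1 -1 [[0.0, -0.0, 1.0], [-1.0, -0.0, 0.0], [0.0, -1.0, -0.0]]
par [ 159.6 -139.9  124.7  516.9  239.8   31.1  377.8] res [ 15.   4.  12.  -7.  14. -19.   2.  12.  16.  11.  16.  37.  12.  14.
  42.  -4.  12.   4.   0.   8. -16.  21. -41. -37.  20. -42. -40.]
0 [546, 147, 209] [ 0.93 -0.2  -0.52  0.82 -0.91 -2.93] cost 0.0 unb [ 0.93 -0.2  -0.52  0.82 -0.91 -2.93] 0.0
0 [555.3, 204.5, 195] [ 1.   -0.1  -0.51  0.86 -0.91 -3.05] cost 6e-05 unb [ 1.01 -0.1  -0.52  0.88 -0.91 -3.08] 0.0
0 [555.3, 204.5, 150] [ 0.94 -0.06 -0.59  0.85 -0.78 -3.05] cost 0.00357 unb [ 1.01 -0.07 -0.69  1.04 -0.79 -3.31] 0.0
0 [555.3, 204.5, 115] [ 0.9  -0.01 -0.64  0.85 -0.68 -3.05] cost 0.01024 unb [ 1.01 -0.02 -0.82  1.21 -0.71 -3.55] 0.0
-5 [546, 147, 209] [ 0.96 -0.22 -0.6   0.94 -0.88 -3.05] cost 0.00043 unb [ 0.99 -0.23 -0.64  0.99 -0.89 -3.13] 0.0
-5 [555.3, 204.5, 195] [ 1.   -0.12 -0.53  0.9  -0.88 -3.05] cost 0.00365 unb [ 1.06 -0.12 -0.64  1.06 -0.9  -3.29] 0.0
-5 [555.3, 204.5, 150] [ 0.94 -0.07 -0.61  0.89 -0.75 -3.05] cost 0.01289 unb [ 1.06 -0.08 -0.81  1.24 -0.8  
[... 389 characters left out ...]
50] [ 0.94 -0.08 -0.63  0.92 -0.73 -3.05] cost 0.02802 unb [ 1.12 -0.07 -0.94  1.43 -0.85 -3.82] 0.0
-10 [555.3, 204.5, 115] [ 0.9  -0.03 -0.67  0.91 -0.64 -3.05] cost 0.0444 unb [ 1.12  0.01 -1.08  1.63 -0.84 -4.12] 0.0
-15 [546, 147, 209] [ 0.96 -0.26 -0.65  1.01 -0.82 -3.05] cost 0.01547 unb [ 1.11 -0.26 -0.88  1.33 -0.94 -3.57] 0.0
-15 [555.3, 204.5, 195] [ 1.   -0.15 -0.58  0.96 -0.83 -3.05] cost 0.02748 unb [ 1.17 -0.13 -0.88  1.39 -0.96 -3.74] 0.0
-15 [555.3, 204.5, 150] [ 0.94 -0.09 -0.64  0.95 -0.71 -3.05] cost 0.04895 unb [ 1.17 -0.04 -1.07  1.6  -0.94 -4.08] 0.0
-15 [555.3, 204.5, 115] [ 0.89 -0.04 -0.69  0.94 -0.62 -3.05] cost 0.07047 unb [ 1.17  0.08 -1.24  1.79 -0.97 -4.42] 0.0
```

```bash
python3 - <<'E'
from kin import *
import itertools
names=["R1x","R1y","R1z","R2x","R2z","R3x","R3y","R3z","R4y","R4z","R5x","R5y","R5z","R6y"]
def full(q):
    R1,R2,R3,R4,R5,R6=rots(q,s4,s6);return np.c_[R1,R2[:,[0,2]],R3,R4[:,[1,2]],R5,R6[:,1]]
F=np.vstack([full(d[2]) for d in D])
base=[0,1,2,4,5,7,10]
for ex in [[],[3],[6],[8],[9],[11],[12],[13]]:
    c=[i for i in base+ex]
    p=np.linalg.lstsq(F[:,c],y,rcond=None)[0];print(ex,[f"{names[i]}:{v:.0f}" for i,v in zip(c,p)],np.abs(F[:,c]@p-y).max().round(1))
E
```

```text
[-1.04  0.26  0.11 -0.   -1.42 -0.28] z [-0.001  0.002 -1.   ] az/pitch 1.838 1.569 q1az -1.329
[ 0.06  0.61  0.57  0.09 -1.81 -1.28] z [-0.266 -0.1   -0.959] az/pitch -2.782 1.283 q1az -0.244
[ 0.09  0.68  0.44  0.07 -1.6  -1.31] z [-0.262 -0.096 -0.96 ] az/pitch -2.791 1.288 q1az -0.189
[ 0.08  0.66  0.27  0.08 -1.43 -1.31] z [-0.24  -0.098 -0.966] az/pitch -2.754 1.308 q1az -0.216
[ 0.08  0.67  0.23  0.08 -1.4  -1.32] z [-0.251 -0.098 -0.963] az/pitch -2.768 1.298 q1az -0.217
[ 0.08  0.6   0.44  0.08 -1.68 -1.3 ] z [-0.259 -0.096 -0.961] az/pitch -2.787 1.292 q1az -0.217
[ 0.31  0.   -0.1   0.14 -1.1  -1.81] z [ 0.388 -0.001 -0.922] az/pitch -0.002 1.172 q1az -0.039
[ 0.75 -0.14 -0.62  0.85 -0.69 -2.89] z [ 0.68  -0.019 -0.733] az/pitch -0.028 0.822 q1az 0.256
[ 0.75 -0.14 -0.61  0.84 -0.69 -2.89] z [ 0.682 -0.017 -0.731] az/pitch -0.025 0.819 q1az 0.257
rot err 0.008889345404823749 -1 -1 [[0.0, -0.0, 1.0], [-1.0, -0.0, 0.0], [0.0, -1.0, -0.0]]
par [ 159.6 -139.9  124.7  516.9  239.8   31.1  377.8] res [ 15.   4.  12.  -7.  14. -19.   2.  12.  16.  11.  16.  37.  12.  14.
  42.  -4.  12.   4.   0.   8. -16.  21. -41. -37.  20. -42. -40.]
[] ['R1x:160', 'R1y:-140', 'R1z:125', 'R2z:517', 'R3x:240', 'R3z:31', 'R5x:378'] 42.3
[3] ['R1x:54', 'R1y:-158', 'R1z:128', 'R2z:421', 'R3x:259', 'R3z:59', 'R5x:265', 'R2x:127'] 32.4
[6] ['R1x:160', 'R1y:-70', 'R1z:125', 'R2z:517', 'R3x:240', 'R3z:31', 'R5x:378', 'R3y:-70'] 42.3
[8] ['R1x:3', 'R1y:-3', 'R1z:150', 'R2z:519', 'R3x:399', 'R3z:-0', 'R5x:362', 'R4y:-151'] 3.7
[9] ['R1x:105', 'R1y:-147', 'R1z:187', 'R2z:712', 'R3x:237', 'R3z:-178', 'R5x:619', 'R4z:208'] 31.0
[11] ['R1x:3', 'R1y:-3', 'R1z:150', 'R2z:519', 'R3x:399', 'R3z:-0', 'R5x:362', 'R5y:-151'] 3.7
[12] ['R1x:51', 'R1y:-149', 'R1z:159', 'R2z:504', 'R3x:260', 'R3z:42', 'R5x:401', 'R5z:97'] 33.7
[13] ['R1x:160', 'R1y:-138', 'R1z:125', 'R2z:526', 'R3x:240', 'R3z:30', 'R5x:386', 'R6y:-4'] 42.3
```

```bash
python3 - <<'E'
s=open("kin.py").read()
s=s.replace("return np.c_[R1,R2[:,2],R3[:,[0,2]],R5[:,0]]","return np.c_[R1[:,2],R2[:,2],R3[:,0],R5[:,0],R4[:,1]]")
open("kin.py","w").write(s)
E
cat > chk.py <<'E'
from k import *
import kin
for Adeg in (35,40,45,50,55,60,65,70):
  for sg in (1,-1):
    out=[]
    for Rc,b in ((Rc0,b0),(upright(-.017),[555.3,204.5,195]),(upright(-.017),[555.3,204.5,115])):
        p,R=pose(Rc,np.array(b),gz=121,A=Adeg,sgn=sg,back=2 if 0 else -2)
        bst=None
        for q0 in ([.1,.6,.3,.1,-1.5,-1.3],[.75,-.1,-.6,.8,-.7,-2.8],[.75,-.1,-.6,.8,-.7,0],[.1,.6,.3,.1,-1.5,1.8],[.2,.3,.3,-1,-1,1],[.2,.3,.3,-2,-1,2]):
            o=kin.ik(p,R,np.array(q0))
            if bst is None or o.cost<bst.cost-1e-6:bst=o
        out.append((bst.x.round(2).tolist(),round(bst.cost,4)))
    print(Adeg,sg,*out)
E
python3 chk.py | tail -18
```

```text
par [ 149.4  519.4  401.4  362.2 -154.3] res [ 0. -0. -0.  1.  2. -1.  2. -1. -0.  0.  2.  0. -3.  1. -2. -0. -0.  2.
 -2. -4. -0.  0.  2.  2.  0.  1. -0.]
35 1 ([0.05, 0.57, 0.1, 0.03, -1.2, -1.28], np.float64(0.0)) ([0.65, -0.11, -0.84, 1.58, -0.53, 2.71], np.float64(0.0)) ([0.61, -0.01, -0.89, 1.71, -0.52, 2.54], np.float64(0.0038))
35 -1 ([0.05, 0.57, 0.1, 0.03, -1.2, 1.86], np.float64(0.0)) ([0.64, -0.11, -0.84, 1.59, -0.53, -0.44], np.float64(0.0)) ([0.61, -0.01, -0.89, 1.71, -0.52, -0.6], np.float64(0.004))
40 1 ([0.07, 0.62, 0.17, 0.06, -1.3, -1.3], np.float64(0.0)) ([0.75, -0.1, -0.76, 1.26, -0.59, 2.95], np.float64(0.0)) ([0.56, -0.02, -0.89, 1.71, -0.44, 2.58], np.float64(0.0001))
40 -1 ([0.06, 0.62, 0.17, 0.05, -1.3, 1.84], np.float64(0.0)) ([0.75, -0.1, -0.76, 1.27, -0.59, -0.19], np.float64(0.0)) ([0.56, -0.02, -0.89, 1.71, -0.44, -0.56], np.float64(0.0002))
45 1 ([0.08, 0.67, 0.24, 0.08, -1.41, -1.32], np.float64(0.0)) ([0.82, -0.07, -0.63, 0.94, -0.68, -3.05], np.float64(0.0003)) ([0.66, -0.02, -0.84, 1.4, -0.47, 2.82], np.float64(0.0))
45 -1 ([0.08, 0.67, 0.24, 0.07,
[... 1243 characters left out ...]
0.91, 0.54, 0.15, -1.81, -1.34], np.float64(0.0)) ([0.79, 0.06, -0.17, 0.36, -1.05, -2.51], np.float64(0.0)) ([0.78, 0.1, -0.36, 0.42, -0.84, -2.6], np.float64(0.0))
65 -1 ([0.11, 0.9, 0.54, 0.14, -1.81, 1.8], np.float64(0.0)) ([0.79, 0.06, -0.18, 0.36, -1.05, 0.63], np.float64(0.0)) ([0.78, 0.09, -0.36, 0.42, -0.84, 0.54], np.float64(0.0))
70 1 ([0.12, 0.97, 0.61, 0.16, -1.91, -1.34], np.float64(0.0)) ([0.75, 0.11, -0.06, 0.26, -1.16, -2.42], np.float64(0.0)) ([0.75, 0.14, -0.24, 0.3, -0.96, -2.48], np.float64(0.0))
70 -1 ([0.12, 0.97, 0.61, 0.16, -1.91, 1.81], np.float64(0.0)) ([0.75, 0.11, -0.06, 0.26, -1.16, 0.72], np.float64(0.0)) ([0.75, 0.14, -0.24, 0.3, -0.95, 0.66], np.float64(0.0))
```

```bash
cat >> k.py <<'E'
def goc(Rc,b):
    Rg,bg=load();R=Rc@Rg.T;p=np.array(b)-R@bg;Rn,bc=cover()
    print("bore est",bc.round(1),"cover z",Rn[:,2].round(3),"y",Rn[:,1].round(3));todo(p,R)
E
python3 - <<'E' | tail -3
from k import *
goc(Rc0,b0+[0,0,120])
E
```

```text
bore est [547.9 148.2 211.6] cover z [0.037 0.008 0.999] y [ 0.009  1.    -0.008]
t 6.08 tcp [565.1 148.6 317.7] j [ 0.75 -0.14 -0.61  0.84 -0.69 -2.89] F [-0.6 -0.6 -2. ] M [ 0.03  2.61 -0.02] w 30.6
target [ 610.9 -134.8  170.5] d [  45.8 -283.4 -147.2] turn [-9.7 58.1 18.7]
```

Call:
carry_out:
  plan:
    - {"linear":[0.005,-0.035,0],"turn":[-1.1,6.5,2.1]}
    - {"linear":[0.005,-0.04,0],"turn":[-1.1,6.5,2.1]}
    - {"linear":[0.005,-0.04,-0.01],"turn":[-1.1,6.5,2.1]}
    - {"linear":[0.005,-0.035,-0.02],"turn":[-1.1,6.5,2.1]}
    - {"linear":[0.005,-0.03,-0.02],"turn":[-1.1,6.5,2.1]}

```text
t: 6.7
tcp_pos: [587.9, -23.5, 270.0]
tool_rot: [-0.273, 2.902, -0.065]
contact_force: [0.9, 0.3, -2.0]
grip_width: 30.6
```

Call:
carry_out:
  plan:
    - {"linear":[0.005,-0.03,-0.02],"turn":[-1.1,6.5,2.1]}
    - {"linear":[0.005,-0.03,-0.025],"turn":[-1.1,6.5,2.1]}
    - {"linear":[0.005,-0.02,-0.025],"turn":[-1.1,6.5,2.1]}
    - {"linear":[0.005,-0.015,-0.02],"turn":[-0.8,5,1.5]}

```text
t: 7.2
tcp_pos: [609.8, -124.6, 179.9]
tool_rot: [0.49, -2.889, 0.076]
contact_force: [-0.1, -0.5, -2.2]
grip_width: 30.8
```

```bash
python3 - <<'E' | tail -3
from k import *
goc(Rc0,b0+[0,0,30])
E
```

```text
bore est [ 518.3 -156.8  133.8] cover z [0.794 0.284 0.537] y [-0.331  0.944 -0.01 ]
t 7.2 tcp [ 609.8 -124.6  179.9] j [ 0.09  0.55  0.38  0.07 -1.61 -1.33] F [-0.1 -0.5 -2.2] M [ 0.46 -0.99  0.01] w 30.8
target [ 610.9 -134.8   80.5] d [  1.1 -10.2 -99.4] turn [-0.5  3.2  0.9]
```

Call:
carry_out:
  plan:
    - {"linear":[0,-0.004,-0.03],"turn":[-0.2,1.3,0.4]}
    - {"linear":[0,-0.003,-0.03],"turn":[-0.1,0.8,0.3]}
    - {"linear":[0,-0.002,-0.02],"turn":[-0.1,0.5,0.2]}
    - {"linear":[0,0,-0.005],"turn":[0,0,0]}

```text
t: 7.7
tcp_pos: [609.5, -134.5, 87.6]
tool_rot: [0.504, -2.838, 0.069]
contact_force: [-0.1, -0.8, -2.6]
grip_width: 30.4
```

```bash
python3 - <<'E' | tail -3
from k import *
goc(Rc0,b0)
s=r.read_camera("side")
crop("s",s,270,130,100,75,7,"s7")
E
```

```text
bore est [ 516.3 -168.1   46.1] cover z [0.816 0.296 0.497] y [-0.343  0.939  0.003]
t 7.7 tcp [ 609.5 -134.5   87.6] j [ 0.08  0.63  0.28  0.07 -1.46 -1.31] F [-0.1 -0.8 -2.6] M [ 0.43 -1.06 -0.  ] w 30.4
target [ 610.9 -134.8   50.5] d [  1.3  -0.3 -37.1] turn [-0.4  0.5  0.2]
```

View pics/s7.png

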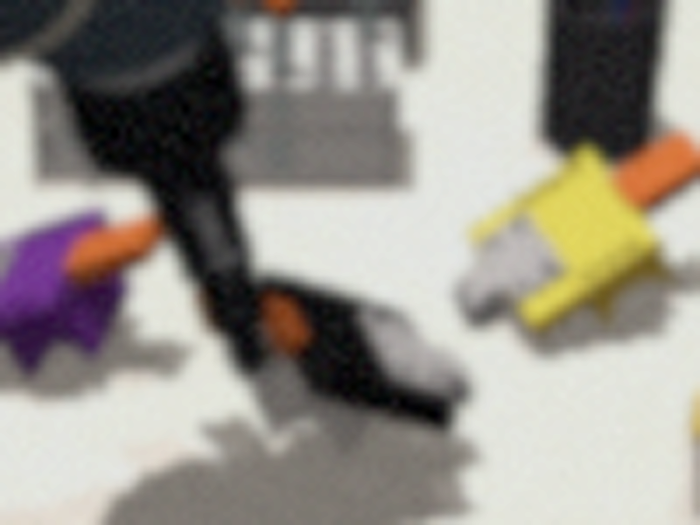

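Call:
carry_out:
  plan:
    - {"linear":[0.001,0,-0.013],"turn":[-0.2,0.2,0.1]}
    - {"linear":[0,0,-0.01],"turn":[-0.2,0.2,0.1]}
    - {"linear":[0,0,-0.005],"turn":[0,0,0]}
    - {"linear":[0,0,-0.002],"turn":[0,0,0]}

```text
t: 8.25
tcp_pos: [612.4, -133.9, 59.2]
tool_rot: [0.509, -2.836, 0.081]
contact_force: [0.3, -1.3, -2.3]
grip_width: 30.8
```

```bash
python3 - <<'E' | tail -3
from k import *
goc(Rc0,b0)
E
```

```text
bore est [ 519.4 -168.2   18. ] cover z [0.814 0.304 0.495] y [-0.348  0.938 -0.004]
t 8.25 tcp [ 612.4 -133.9   59.2] j [ 0.08  0.66  0.24  0.08 -1.41 -1.32] F [ 0.3 -1.3 -2.3] M [ 0.45 -1.05 -0.05] w 30.8
target [ 610.9 -134.8   50.5] d [-1.6 -0.9 -8.7] turn [ 0.1  0.5 -0.1]
```

Call:
carry_out:
  plan:
    - {"linear":[0,0,-0.004],"turn":[0,0.2,0]}
    - {"linear":[0,0,-0.003],"turn":[0,0.1,0]}
    - {"linear":[0,0,-0.001],"turn":[0,0,0]}

```text
t: 8.62
tcp_pos: [612.8, -133.9, 51.2]
tool_rot: [0.509, -2.831, 0.079]
contact_force: [0.2, 0.7, -1.6]
grip_width: 30.5
```

```bash
python3 - <<'E' | tail -3
from k import *
goc(Rc0,b0)
E
```

```text
bore est [ 519.6 -168.3   10.4] cover z [0.816 0.304 0.491] y [-0.348  0.938 -0.002]
t 8.62 tcp [ 612.8 -133.9   51.2] j [ 0.08  0.67  0.24  0.08 -1.4  -1.32] F [ 0.2  0.7 -1.6] M [ 0.56 -0.99 -0.07] w 30.5
target [ 610.9 -134.8   50.5] d [-1.9 -0.9 -0.7] turn [ 0.1  0.2 -0.1]
```

Call:
carry_out:
  plan:
    - {"linear":[0,0,-0.001],"turn":[0,0,0]}
    - {"linear":[0,0,-0.0007],"turn":[0,0,0]}

```text
t: 8.88
tcp_pos: [613.1, -133.9, 50.8]
tool_rot: [0.509, -2.832, 0.08]
contact_force: [-1.0, 1.7, 1.8]
grip_width: 30.5
```

```bash
python3 - <<'E' | tail -3
from k import *
goc(Rc0,b0)
E
```

```text
bore est [ 519.9 -168.2    9.8] cover z [0.816 0.305 0.492] y [-0.348  0.937 -0.003]
t 8.88 tcp [ 613.1 -133.9   50.8] j [ 0.08  0.67  0.24  0.08 -1.4  -1.32] F [-1.   1.7  1.8] M [ 0.86 -0.1  -0.22] w 30.5
target [ 610.9 -134.8   50.5] d [-2.3 -1.  -0.2] turn [ 0.1  0.3 -0.1]
```

Call:
carry_out:
  plan:
    - {"linear":[0,0,0],"turn":[0,0,0]}
    - {"linear":[0,0,0],"turn":[0,0,0]}
    - {"linear":[0,0,0],"turn":[0,0,0]}
    - {"linear":[0,0,0],"turn":[0,0,0]}
  jaw: 1
  newtons: 30

```text
t: 9.38
tcp_pos: [613.5, -134.5, 51.4]
tool_rot: [0.509, -2.833, 0.082]
contact_force: [-0.0, 0.4, -0.6]
grip_width: 84.8
```

```bash
cat >> k.py <<'E'
A2=61.
Rc0=coverR(.357);b0=np.array([519.7,-168.3,10.])
E
python3 - <<'E' | tail -2
from k import *
todo(*pose(Rc0,b0,gz=122,A=A2,back=-2))
t=r.read_camera("top");s=r.read_camera("side")
crop("t",t,310,150,90,90,6,"t8");crop("s",s,270,130,100,75,7,"s8")
E
```

```text
t 9.38 tcp [ 613.5 -134.5   51.4] j [ 0.08  0.67  0.24  0.08 -1.4  -1.32] F [-0.   0.4 -0.6] M [ 0.33 -0.74 -0.03] w 84.8
target [ 608.6 -135.1   52.6] d [-4.9 -0.6  1.2] turn [-5.2 15.6 -0.1]
```

View pics/t8.png

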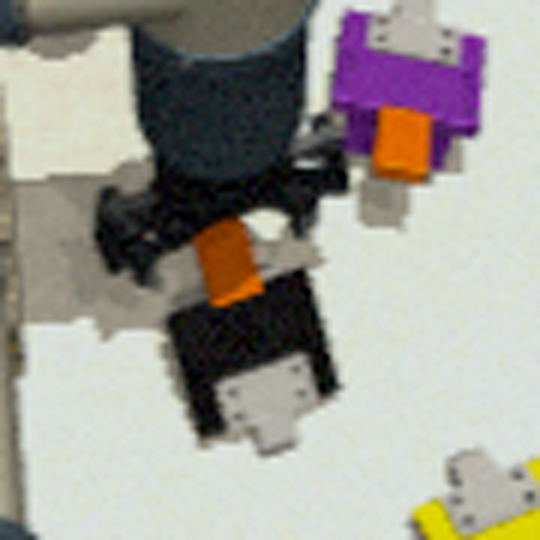

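View pics/s8.png

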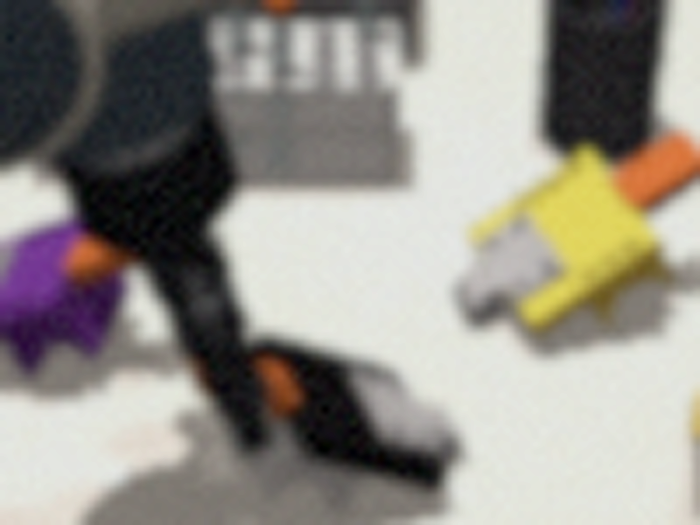

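Call:
carry_out:
  plan:
    - {"linear":[-0.002,0,0.001],"turn":[-1.5,4.5,0]}
    - {"linear":[-0.002,0,0],"turn":[-1.5,4.5,0]}
    - {"linear":[-0.001,0,0],"turn":[-1.5,4.5,0]}
    - {"linear":[0,0,0],"turn":[-0.5,1.5,0]}
    - {"linear":[0,0,0],"turn":[0,0,0]}

```text
t: 10.1
tcp_pos: [608.4, -134.8, 53.0]
tool_rot: [0.463, -2.556, 0.13]
contact_force: [0.2, 0.4, 0.2]
grip_width: 85.5
```

```bash
python3 - <<'E' | tail -2
from k import *
todo(*pose(Rc0,b0,gz=122,A=A2,back=-2))
t=r.read_camera("top");s=r.read_camera("side")
crop("t",t,310,150,90,90,6,"t9");crop("s",s,270,130,100,75,7,"s9")
E
```

```text
t 10.1 tcp [ 608.4 -134.8   53. ] j [ 0.11  0.86  0.48  0.13 -1.73 -1.34] F [0.2 0.4 0.2] M [ 0.55 -1.46 -0.03] w 85.5
target [ 608.6 -135.1   52.6] d [ 0.3 -0.3 -0.4] turn [-0.1  0.2 -0.1]
```

View pics/t9.png

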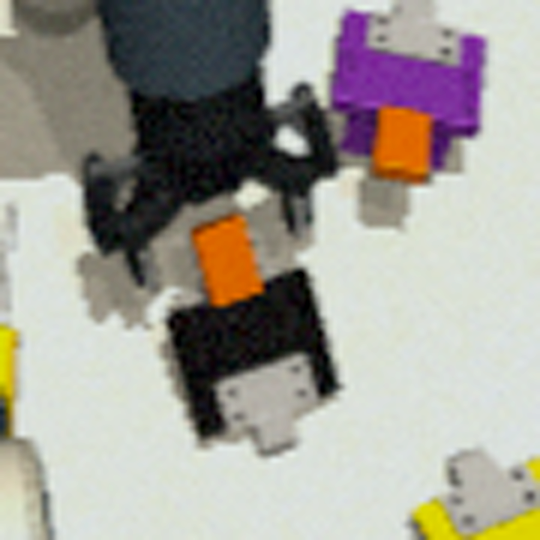

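View pics/s9.png

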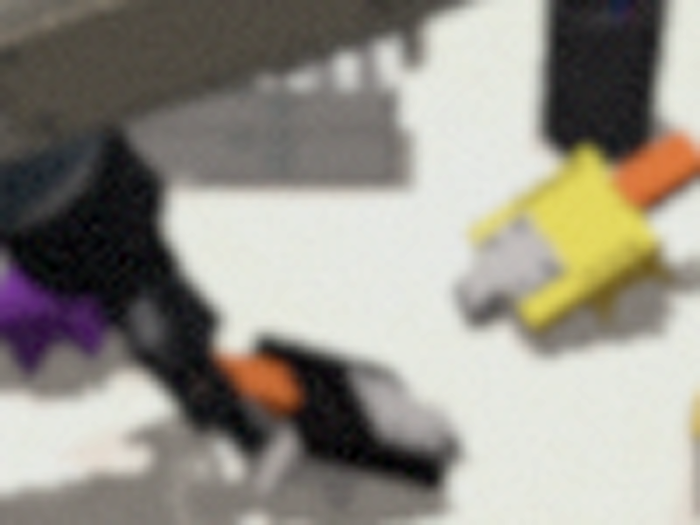

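Call:
carry_out:
  plan:
    - {"linear":[0,0,0],"turn":[0,0,0]}
    - {"linear":[0,0,0],"turn":[0,0,0]}
    - {"linear":[0,0,0],"turn":[0,0,0]}
    - {"linear":[0,0,0],"turn":[0,0,0]}
    - {"linear":[0,0,0],"turn":[0,0,0]}
  jaw: 0
  newtons: 30

```text
t: 10.82
tcp_pos: [608.3, -135.5, 55.9]
tool_rot: [0.462, -2.562, 0.13]
contact_force: [0.1, -0.1, 0.8]
grip_width: 31.4
```

```bash
python3 - <<'E' | tail -2
from k import *
todo(*pose(Rc0,b0,gz=122,A=A2,back=-2));save()
t=r.read_camera("top");s=r.read_camera("side")
crop("t",t,310,150,90,90,6,"t10");crop("s",s,270,130,100,75,7,"s10")
E
```

```text
t 10.82 tcp [ 608.3 -135.5   55.9] j [ 0.11  0.85  0.48  0.13 -1.73 -1.34] F [ 0.1 -0.1  0.8] M [ 0.56 -1.54  0.03] w 31.4
target [ 608.6 -135.1   52.6] d [ 0.4  0.4 -3.3] turn [-0.2  0.6 -0. ]
```

View pics/s10.png

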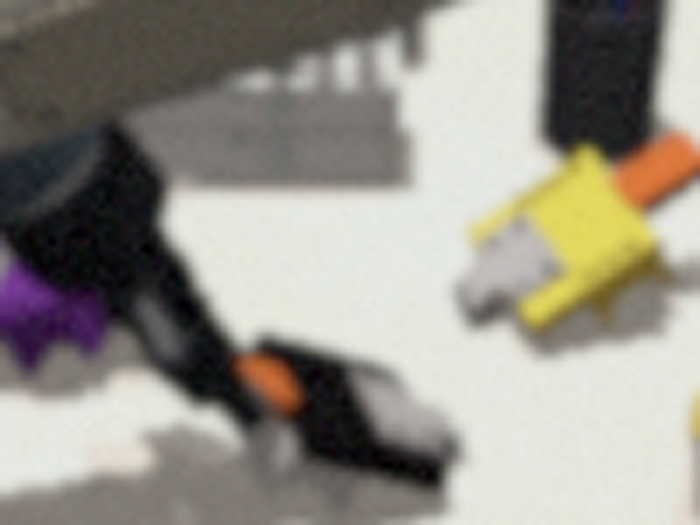

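Call:
carry_out:
  plan:
    - {"linear":[0,0,0],"turn":[0,0,0]}
    - {"linear":[0,0,0.015],"turn":[0,0,0]}
    - {"linear":[0,0,0.03],"turn":[0,0,0]}
    - {"linear":[0,0,0.04],"turn":[0,0,0]}
    - {"linear":[0,0,0.04],"turn":[0,0,0]}
  newtons: 100

```text
t: 11.55
tcp_pos: [606.4, -134.7, 181.9]
tool_rot: [0.462, -2.555, 0.126]
contact_force: [0.6, 0.1, -3.9]
grip_width: 30.5
```

Call:
carry_out:
  plan:
    - {"linear":[-0.01,0.015,0.035],"turn":[1.2,-7.5,-2.4]}
    - {"linear":[-0.01,0.015,0.035],"turn":[1.2,-7.5,-2.4]}
    - {"linear":[-0.01,0.02,0.035],"turn":[1.2,-7.5,-2.4]}
    - {"linear":[-0.005,0.03,0.025],"turn":[1.2,-7.5,-2.4]}
    - {"linear":[-0.005,0.03,0.01],"turn":[1.2,-7.5,-2.4]}

```text
t: 12.18
tcp_pos: [566.9, -23.0, 326.8]
tool_rot: [-0.175, 3.004, -0.059]
contact_force: [-0.2, 0.9, -2.5]
grip_width: 30.5
```

```bash
python3 - <<'E' | tail -3
from k import *
goto([555.3,204.5,195])
E
```

```text
bore est [522.5 -32.2 232.1] cover z [0.37  0.085 0.925] y [-0.114  0.992 -0.046]
t 12.18 tcp [566.9 -23.  326.8] j [ 0.28  0.18  0.22  0.07 -1.49 -1.74] F [-0.2  0.9 -2.5] M [ 0.22  0.4  -0.02] w 30.5
target [561.4 204.2 299.8] d [ -5.6 227.2 -27. ] turn [  3.7 -22.   -6.9]
```

Call:
carry_out:
  plan:
    - {"linear":[0,0.045,0],"turn":[0.9,-5.5,-1.7]}
    - {"linear":[0,0.045,0],"turn":[0.9,-5.5,-1.7]}
    - {"linear":[0,0.04,0],"turn":[0.9,-5,-1.7]}
    - {"linear":[0,0.03,-0.005],"turn":[0.5,-3.5,-1]}
    - {"linear":[0,0.015,-0.005],"turn":[0,0,0]}

```text
t: 12.8
tcp_pos: [561.0, 155.2, 323.9]
tool_rot: [0.009, 2.651, -0.004]
contact_force: [-0.8, 0.4, -2.7]
grip_width: 30.1
```

```bash
python3 - <<'E' | tail -3
from k import *
goto([555.3,204.5,195])
E
```

```text
bore est [552.3 155.4 219.3] cover z [0.026 0.001 1.   ] y [ 0.006  1.    -0.001]
t 12.8 tcp [561.  155.2 323.9] j [ 0.73 -0.02 -0.22  0.38 -1.02 -2.45] F [-0.8  0.4 -2.7] M [-0.07  1.8   0.01] w 30.1
target [561.4 204.2 299.8] d [  0.3  49.  -24.1] turn [ 0.  -1.5 -0.6]
```

Call:
carry_out:
  plan:
    - {"linear":[0,0.018,-0.005],"turn":[0,-0.6,-0.2]}
    - {"linear":[0,0.015,-0.005],"turn":[0,-0.5,-0.2]}
    - {"linear":[0,0.008,-0.005],"turn":[0,-0.2,0]}
    - {"linear":[0,0.002,-0.001],"turn":[0,0,0]}

```text
t: 13.3
tcp_pos: [558.1, 198.2, 307.8]
tool_rot: [0.018, 2.63, -0.009]
contact_force: [0.4, 1.0, -3.3]
grip_width: 30.3
```

```bash
python3 - <<'E' | tail -3
from k import *
goto([555.3,204.5,150])
t=r.read_camera("top");s=r.read_camera("side")
crop("t",t,200,140,90,90,6,"t11");crop("s",s,250,140,100,150,4,"s11")
cv2.imwrite("pics/s11f.png",s[:,:,::-1])
Rc,b=cover();print(proj("side",[b,b+Rc@[38,32,92],b+Rc@[-7,45,94],b+Rc@[-7,45,14],b+Rc@[5,45,94]]).round(1).tolist())
E
```

```text
t 13.3 tcp [558.1 198.2 307.8] j [ 0.82  0.01 -0.27  0.45 -0.98 -2.59] F [ 0.4  1.  -3.3] M [ 0.05  1.9  -0.02] w 30.3
target [561.4 204.2 254.8] d [  3.2   6.  -53. ] turn [ 0.2 -0.3 -0.2]
[[317.0, 225.6], [298.2, 203.9], [319.2, 208.3], [318.8, 235.4], [313.4, 208.0]]
```

View pics/t11.png

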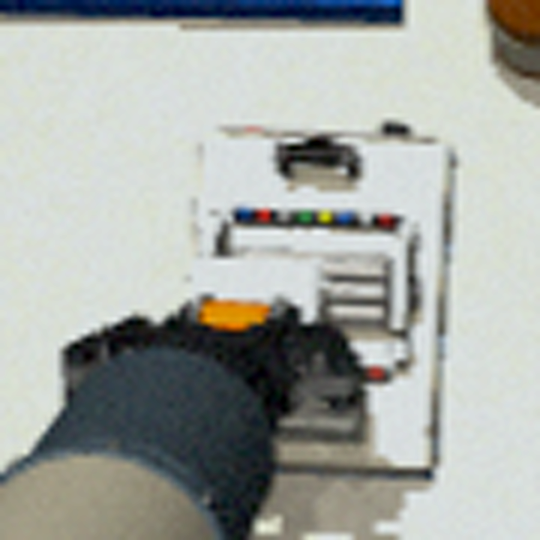

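View pics/s11.png

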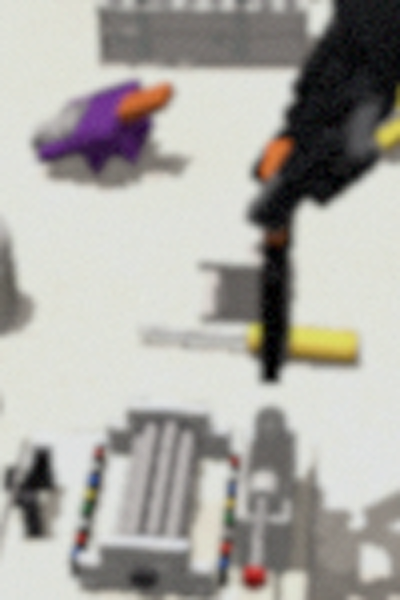

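```bash
python3 - <<'E' | tail -3
from k import *
s=cv2.imread("pics/s11f.png")[:,:,::-1]
crop("s",s,290,190,50,100,8,"s11a")
t=cv2.imread("pics/t11.png")
E
```

```text
7.95268273e-01  8.07820887e-01]
[[-0.9, 0.7], [0.6, 0.3], [-0.3, -0.3], [0.5, 0.7], [-0.4, 0.5], [0.6, -0.2], [0.3, 0.0], [0.3, -0.1], [-1.0, -0.4], [-0.0, -1.0], [-0.4, -0.5], [2.6, -0.1], [-0.8, 3.6], [-0.1, -0.7], [0.4, 0.4]]
tab [ 612.77623077 -133.75345497   67.98948239]
```

View pics/s11a.png

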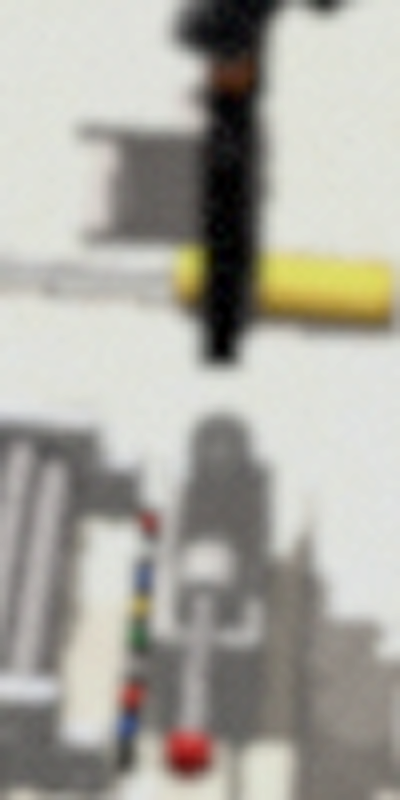

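```bash
python3 - <<'E' | tail -6
from k import *
H=np.array([555.3,204.5,115]);Rh=upright(-.017)
print("pinhead pred",proj("side",H+Rh@[0,95,0]),"obs 313.4 283.7")
print("far knuckle far-end top",proj("side",H+Rh@[0,-34.5,10]),"ends near top",proj("side",H+Rh@[0,34.5,10]))
Rc,b=cover();print("plate bottom near",proj("side",b+Rc@[-1,45,14]),"obs 317.6,235.2"); print(b)
print("far-near", proj("side",H+Rh@[0,-34.5,0]),proj("side",H+Rh@[0,34.5,0]))
E
```

```text
tab [ 612.77623077 -133.75345497   67.98948239]
pinhead pred [[312.0867931  284.45917578]] obs 313.4 283.7
far knuckle far-end top [[316.15563458 240.11317105]] ends near top [[314.10569249 261.12111827]]
plate bottom near [[316.12780415 235.26615037]] obs 317.6,235.2
[551.94545608 198.11527222 203.51099587]
far-near [[316.12143222 242.8329926 ]] [[314.08478387 263.84693934]]
```

```bash
python3 - <<'E' | tail -6
from k import *
Rc,b=cover()
print("shoe corners",((proj("top",[b+Rc@[38,32,92],b+Rc@[38,-32,92]])-[200,140]+.5)*6-.5).round(0).tolist(),"obs ~ (193,258),(322,262)")
print("tab end",((proj("top",[b+Rc@[-8,16,140],b+Rc@[-8,-16,140],b+Rc@[6,16,140],b+Rc@[6,-16,140]])-[200,140]+.5)*6-.5).round(0).tolist())
H=np.array([555.3,204.5,115]);Rh=upright(-.017)
print("pin head",((proj("top",H+Rh@[0,95,0])-[210,150]+.5)*8-.5),"obs 81,434")
E
python3 - <<'E'
import cv2
im=cv2.imread("pics/t11.png");cv2.imwrite("pics/t11z.png",cv2.resize(im[220:360,150:350],None,fx=4,fy=4,interpolation=cv2.INTER_CUBIC))
E
```

```text
7.95268273e-01  8.07820887e-01]
[[-0.9, 0.7], [0.6, 0.3], [-0.3, -0.3], [0.5, 0.7], [-0.4, 0.5], [0.6, -0.2], [0.3, 0.0], [0.3, -0.1], [-1.0, -0.4], [-0.0, -1.0], [-0.4, -0.5], [2.6, -0.1], [-0.8, 3.6], [-0.1, -0.7], [0.4, 0.4]]
tab [ 612.77623077 -133.75345497   67.98948239]
shoe corners [[190.0, 256.0], [320.0, 260.0]] obs ~ (193,258),(322,262)
tab end [[199.0, 329.0], [267.0, 331.0], [201.0, 300.0], [269.0, 302.0]]
pin head [[ 81.0669956  435.71300922]] obs 81,434
```

View pics/t11z.png

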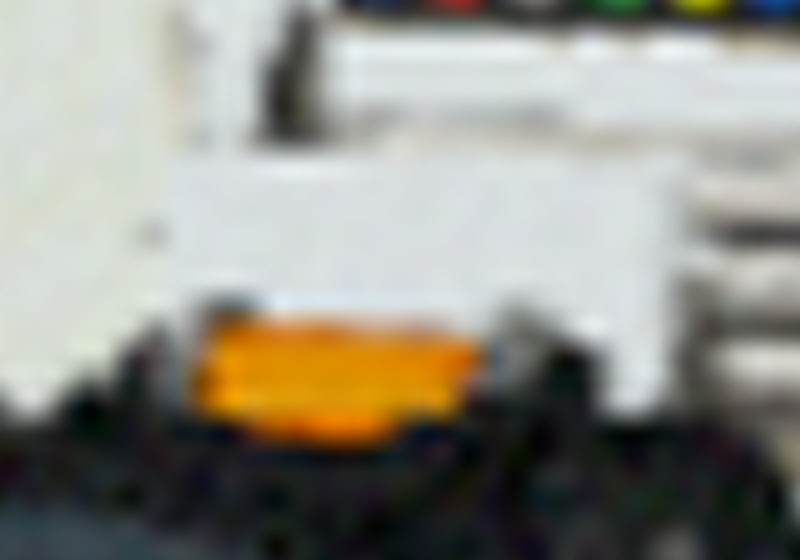

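Call:
carry_out:
  plan:
    - {"linear":[0.002,0.004,0],"turn":[0.1,-0.2,-0.1]}
    - {"linear":[0.001,0.002,-0.015],"turn":[0.1,-0.1,-0.1]}
    - {"linear":[0,0,-0.015],"turn":[0,0,0]}
    - {"linear":[0,0,-0.01],"turn":[0,0,0]}
    - {"linear":[0,0,-0.004],"turn":[0,0,0]}

```text
t: 14.02
tcp_pos: [563.0, 203.5, 265.5]
tool_rot: [0.029, 2.62, -0.002]
contact_force: [0.5, 0.0, -2.3]
grip_width: 30.5
```

```bash
python3 - <<'E' | tail -3
from k import *
goto([555.3,204.5,140])
E
```

```text
bore est [557.5 204.3 160.7] cover z [-0.005 -0.004  1.   ] y [0.02  1.    0.004]
t 14.03 tcp [563.  203.5 265.5] j [ 0.81  0.03 -0.37  0.5  -0.86 -2.68] F [ 0.5  0.  -2.3] M [0.04 1.94 0.03] w 30.5
target [561.4 204.2 244.8] d [ -1.7   0.7 -20.7] turn [-0.2  0.3  0.2]
```

Call:
carry_out:
  plan:
    - {"linear":[-0.001,0,-0.007],"turn":[-0.1,0.1,0.1]}
    - {"linear":[-0.001,0.0005,-0.006],"turn":[-0.1,0.1,0.1]}
    - {"linear":[0,0,-0.003],"turn":[0,0,0]}
    - {"linear":[0,0,0],"turn":[0,0,0]}

```text
t: 14.52
tcp_pos: [561.3, 204.2, 249.4]
tool_rot: [0.023, 2.623, -0.005]
contact_force: [-0.2, 0.4, -2.6]
grip_width: 30.3
```

```bash
python3 - <<'E' | tail -3
from k import *
goto([555.3,204.5,130])
t=r.read_camera("top");s=r.read_camera("side")
crop("t",t,200,140,90,90,6,"t12");crop("s",s,285,190,60,100,6,"s12")
Rc,b=cover();print("side", proj("side",[b+Rc@[-1,45,14],b+Rc@[38,32,92]]).round(1).tolist(),"top shoe",((proj("top",[b+Rc@[38,32,92],b+Rc@[38,-32,92]])-[200,140]+.5)*6-.5).round(0).tolist())
E
```

```text
t 14.53 tcp [561.3 204.2 249.4] j [ 0.81  0.04 -0.41  0.52 -0.82 -2.7 ] F [-0.2  0.4 -2.6] M [0.03 1.97 0.05] w 30.3
target [561.4 204.2 234.8] d [  0.1  -0.  -14.6] turn [-0.1  0.1 -0. ]
side [[314.1, 255.1], [297.1, 225.8]] top shoe [[199.0, 276.0], [323.0, 280.0]]
```

View pics/t12.png

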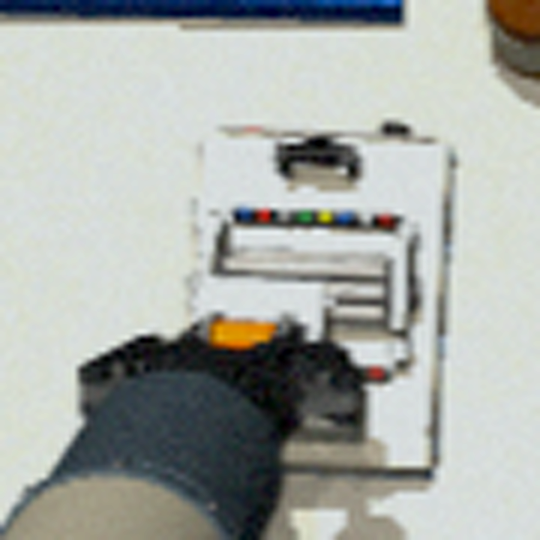

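View pics/s12.png

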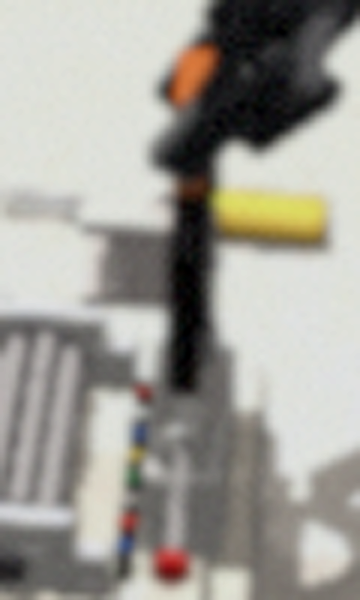

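Call:
carry_out:
  plan:
    - {"linear":[0,0,-0.006],"turn":[0,0,0]}
    - {"linear":[0,0,-0.005],"turn":[0,0,0]}
    - {"linear":[0,0,-0.004],"turn":[0,0,0]}

```text
t: 15.0
tcp_pos: [561.6, 204.6, 234.4]
tool_rot: [0.023, 2.622, -0.004]
contact_force: [-0.3, 0.5, -2.5]
grip_width: 30.3
```

```bash
python3 - <<'E' | tail -3
from k import *
goto([555.3,204.5,115])
E
```

```text
bore est [555.9 205.1 129.6] cover z [-0.003 -0.002  1.   ] y [0.016 1.    0.002]
t 15.0 tcp [561.6 204.6 234.4] j [ 0.81  0.04 -0.45  0.54 -0.78 -2.73] F [-0.3  0.5 -2.5] M [ 0.06  1.94 -0.02] w 30.3
target [561.4 204.2 219.8] d [ -0.3  -0.4 -14.6] turn [-0.1  0.2 -0. ]
```

Knuckle bottom is at about 120 mm, just below the fixed knuckles' tops, with no contact. Continue in small steps.

Call:
carry_out:
  plan:
    - {"linear":[-0.0003,-0.0004,-0.004],"turn":[0,0,0]}
    - {"linear":[0,0,-0.003],"turn":[0,0,0]}
    - {"linear":[0,0,-0.002],"turn":[0,0,0]}

```text
t: 15.38
tcp_pos: [561.2, 204.0, 224.4]
tool_rot: [0.023, 2.622, -0.004]
contact_force: [0.4, 0.1, -1.3]
grip_width: 30.5
```

```bash
python3 - <<'E' | tail -3
from k import *
goto([555.3,204.5,115])
E
```

```text
bore est [555.5 204.5 119.6] cover z [-0.003 -0.002  1.   ] y [0.016 1.    0.002]
t 15.38 tcp [561.2 204.  224.4] j [ 0.8   0.05 -0.47  0.56 -0.76 -2.75] F [ 0.4  0.1 -1.3] M [ 0.03  1.96 -0.01] w 30.5
target [561.4 204.2 219.8] d [ 0.2  0.2 -4.6] turn [-0.1  0.2 -0. ]
```

Call:
carry_out:
  plan:
    - {"linear":[0,0,-0.0015],"turn":[0,0,0]}
    - {"linear":[0,0,-0.001],"turn":[0,0,0]}

```text
t: 15.62
tcp_pos: [561.7, 204.1, 222.8]
tool_rot: [0.022, 2.62, -0.004]
contact_force: [-3.0, -0.4, 4.4]
grip_width: 30.5
```

```bash
python3 - <<'E' | tail -3
from k import *
goto([555.3,204.5,115])
E
```

```text
bore est [556.1 204.6 118. ] cover z [-0.005 -0.002  1.   ] y [0.016 1.    0.002]
t 15.62 tcp [561.7 204.1 222.8] j [ 0.8   0.05 -0.48  0.56 -0.75 -2.75] F [-3.  -0.4  4.4] M [-0.53  2.04 -0.25] w 30.5
target [561.4 204.2 219.8] d [-0.3  0.1 -3. ] turn [-0.1  0.3 -0.1]
```

Call:
carry_out:
  plan:
    - {"linear":[-0.0015,0,-0.0003],"turn":[0,0,0]}
    - {"linear":[-0.0005,0,-0.0005],"turn":[0,0,0]}

```text
t: 15.88
tcp_pos: [559.7, 204.2, 222.4]
tool_rot: [0.023, 2.62, -0.003]
contact_force: [0.6, -1.0, -0.5]
grip_width: 30.4
```

```bash
python3 - <<'E' | tail -3
from k import *
goto([555.3,204.5,115])
t=r.read_camera("top");s=r.read_camera("side")
crop("t",t,200,140,90,90,6,"t13");crop("s",s,295,200,50,90,8,"s13");cv2.imwrite("pics/s13f.png",s[:,:,::-1])
E
```

```text
bore est [554.2 204.8 117.5] cover z [-0.005 -0.002  1.   ] y [0.016 1.    0.002]
t 15.88 tcp [559.7 204.2 222.4] j [ 0.81  0.05 -0.48  0.56 -0.75 -2.76] F [ 0.6 -1.  -0.5] M [-0.24  1.47 -0.11] w 30.4
target [561.4 204.2 219.8] d [ 1.7 -0.1 -2.6] turn [-0.1  0.3 -0.1]
```

View pics/s13.png

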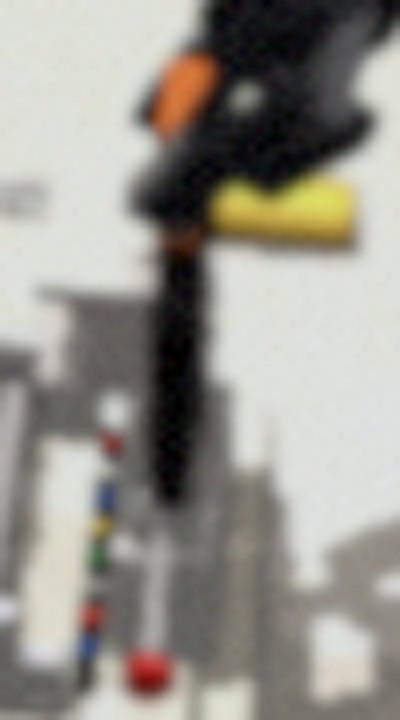

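Call:
carry_out:
  plan:
    - {"linear":[0,0,-0.0012],"turn":[0,0.1,0]}
    - {"linear":[0,0,-0.0008],"turn":[0,0.1,0]}

```text
t: 16.23
tcp_pos: [560.6, 204.4, 222.0]
tool_rot: [0.022, 2.621, -0.003]
contact_force: [-0.8, -1.5, 3.5]
grip_width: 30.7
```

```bash
python3 - <<'E' | tail -3
from k import *
goto([555.3,204.5,115])
E
```

```text
bore est [554.9 205.  117.2] cover z [-0.004 -0.003  1.   ] y [0.015 1.    0.003]
t 16.23 tcp [560.6 204.4 222. ] j [ 0.8   0.05 -0.48  0.56 -0.75 -2.75] F [-0.8 -1.5  3.5] M [-0.76  1.48 -0.33] w 30.7
target [561.4 204.2 219.8] d [ 0.8 -0.2 -2.2] turn [-0.1  0.2 -0.1]
```

Call:
carry_out:
  plan:
    - {"linear":[0,0,-0.001],"turn":[0,0,0]}
    - {"linear":[0,0,-0.001],"turn":[0,0,0]}

```text
t: 16.48
tcp_pos: [561.1, 204.4, 222.0]
tool_rot: [0.022, 2.618, -0.002]
contact_force: [-5.4, -1.9, 7.3]
grip_width: 30.8
```

```bash
python3 - <<'E' | tail -3
from k import *
goto([555.3,204.5,115])
t=r.read_camera("top");s=r.read_camera("side")
crop("t",t,200,140,90,90,6,"t14");crop("s",s,295,200,50,90,8,"s14");cv2.imwrite("pics/s14f.png",s[:,:,::-1])
E
```

```text
bore est [555.8 205.  117.1] cover z [-0.007 -0.003  1.   ] y [0.016 1.    0.003]
t 16.48 tcp [561.1 204.4 222. ] j [ 0.8   0.05 -0.49  0.57 -0.74 -2.76] F [-5.4 -1.9  7.3] M [-0.85  2.26 -0.39] w 30.8
target [561.4 204.2 219.8] d [ 0.3 -0.2 -2.2] turn [-0.2  0.4 -0.1]
```

View pics/s14.png

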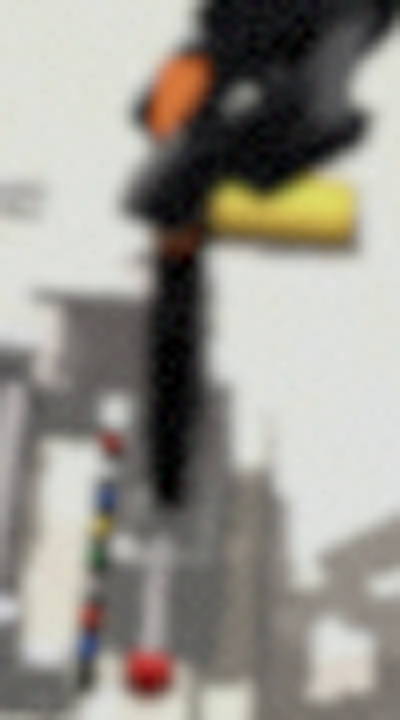

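View pics/t14.png

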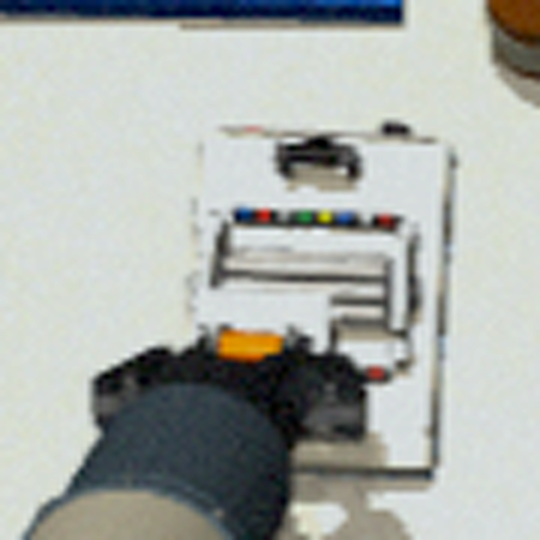

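Call:
carry_out:
  plan:
    - {"linear":[-0.0007,-0.001,0.0015],"turn":[0,0.2,0]}
    - {"linear":[0,0,0],"turn":[0,0,0]}

```text
t: 16.82
tcp_pos: [559.9, 203.4, 222.5]
tool_rot: [0.023, 2.624, -0.002]
contact_force: [0.6, 0.1, 0.3]
grip_width: 30.9
```

```bash
python3 - <<'E' | tail -3
from k import *
goto([555.3,204.5,115])
E
```

```text
bore est [553.9 204.1 117.7] cover z [-0.002 -0.004  1.   ] y [0.016 1.    0.004]
t 16.82 tcp [559.9 203.4 222.5] j [ 0.8   0.05 -0.48  0.56 -0.75 -2.75] F [0.6 0.1 0.3] M [-0.25  1.18 -0.16] w 30.9
target [561.4 204.2 219.8] d [ 1.5  0.8 -2.7] turn [-0.2  0.1 -0.1]
```

Call:
carry_out:
  plan:
    - {"linear":[0.0008,-0.0005,-0.001],"turn":[0,0,0]}
    - {"linear":[0,0,-0.0008],"turn":[0,0,0]}

```text
t: 17.08
tcp_pos: [561.3, 203.4, 222.0]
tool_rot: [0.022, 2.621, -0.0]
contact_force: [-4.5, -1.5, 7.4]
grip_width: 30.8
```

```bash
python3 - <<'E' | tail -3
from k import *
goto([555.3,204.5,115])
s=r.read_camera("side");crop("s",s,295,200,50,90,8,"s15")
E
```

```text
bore est [555.7 204.1 117.2] cover z [-0.004 -0.004  1.   ] y [0.015 1.    0.004]
t 17.07 tcp [561.3 203.4 222. ] j [ 0.8   0.05 -0.48  0.56 -0.75 -2.75] F [-4.5 -1.5  7.4] M [-0.62  2.25 -0.28] w 30.8
target [561.4 204.2 219.8] d [ 0.   0.8 -2.2] turn [-0.2  0.2 -0.1]
```

```bash
python3 - <<'E' | tail -5
from k import *
H=np.array([555.3,204.5,115]);Rh=upright(-.017)
hd=proj("side",H+Rh@[0,95,0])
for dz in (0,2,4): print(dz,(proj("side",H+[0,0,dz]+Rh@[[-1,45,14],[38,32,92],[38,32,48]][0])-hd).round(2),(proj("side",H+[0,0,dz]+Rh@[38,32,92])-hd).round(2),(proj("side",H+[0,0,dz]+Rh@[6,-16,140])-hd).round(2))
E
```

```text
[[-0.9, 0.7], [0.6, 0.3], [-0.3, -0.3], [0.5, 0.7], [-0.4, 0.5], [0.6, -0.2], [0.3, 0.0], [0.3, -0.1], [-1.0, -0.4], [-0.0, -1.0], [-0.4, -0.5], [2.6, -0.1], [-0.8, 3.6], [-0.1, -0.7], [0.4, 0.4]]
tab [ 612.77623077 -133.75345497   67.98948239]
0 [[  2.12 -20.99]] [[-14.57 -49.11]] [[  1.34 -78.43]]
2 [[  2.12 -21.55]] [[-14.59 -49.73]] [[  1.34 -79.1 ]]
4 [[  2.12 -22.1 ]] [[-14.61 -50.36]] [[  1.35 -79.77]]
```

View pics/s15.png

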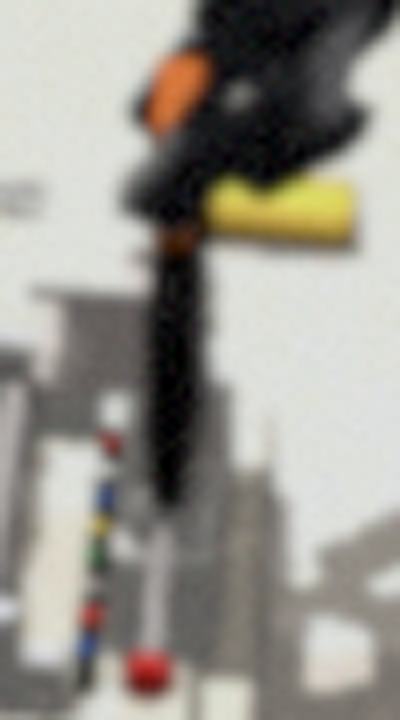

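Call:
carry_out:
  plan:
    - {"linear":[-0.0009,0,-0.0002],"turn":[0,0,0]}
    - {"linear":[0,0,-0.0003],"turn":[0,0,0]}

```text
t: 17.38
tcp_pos: [560.5, 203.4, 222.0]
tool_rot: [0.022, 2.621, -0.0]
contact_force: [-1.8, -1.2, 3.5]
grip_width: 30.4
```

```bash
python3 - <<'E' | tail -3
from k import *
goto([555.3,204.5,115])
E
```

```text
bore est [554.9 204.1 117.2] cover z [-0.005 -0.004  1.   ] y [0.015 1.    0.005]
t 17.38 tcp [560.5 203.4 222. ] j [ 0.8   0.05 -0.48  0.56 -0.74 -2.75] F [-1.8 -1.2  3.5] M [-0.39  1.62 -0.2 ] w 30.4
target [561.4 204.2 219.8] d [ 0.8  0.8 -2.2] turn [-0.3  0.3 -0.1]
```

Call:
carry_out:
  plan:
    - {"linear":[-0.001,0,-0.0003],"turn":[0,0,0]}
    - {"linear":[-0.0003,0,-0.0005],"turn":[0,0,0]}

```text
t: 17.62
tcp_pos: [559.8, 203.4, 222.0]
tool_rot: [0.022, 2.619, -0.0]
contact_force: [0.9, -2.3, 3.5]
grip_width: 30.7
```

```bash
python3 - <<'E' | tail -3
from k import *
goto([555.3,204.5,115])
E
```

```text
bore est [554.4 204.2 117.2] cover z [-0.006 -0.004  1.   ] y [0.015 1.    0.004]
t 17.62 tcp [559.8 203.4 222. ] j [ 0.8   0.05 -0.49  0.56 -0.74 -2.76] F [ 0.9 -2.3  3.5] M [-0.74  0.68 -0.32] w 30.7
target [561.4 204.2 219.8] d [ 1.5  0.8 -2.2] turn [-0.3  0.4 -0.1]
```

Call:
carry_out:
  plan:
    - {"linear":[0.0003,-0.0005,0],"turn":[-0.1,0.2,0]}
    - {"linear":[0,0,0],"turn":[0,0,0]}

```text
t: 17.88
tcp_pos: [560.3, 203.4, 222.0]
tool_rot: [0.021, 2.622, -0.001]
contact_force: [-1.0, -0.6, 2.4]
grip_width: 30.8
```

```bash
python3 - <<'E' | tail -3
from k import *
goto([555.3,204.5,115])
E
```

```text
bore est [554.5 204.1 117.2] cover z [-0.003 -0.004  1.   ] y [0.014 1.    0.004]
t 17.88 tcp [560.3 203.4 222. ] j [ 0.8   0.05 -0.48  0.56 -0.75 -2.75] F [-1.  -0.6  2.4] M [-0.34  1.05 -0.23] w 30.8
target [561.4 204.2 219.8] d [ 1.1  0.8 -2.2] turn [-0.2  0.2 -0.2]
```

```bash
python3 - <<'E' | tail -3
from k import *
for i in range(4): s=r.read_camera("side");t=r.read_camera("top")
goto([555.3,204.5,115])
crop("s",s,270,190,90,110,6,"s16");crop("t",t,200,140,90,90,6,"t16")
E
```

```text
bore est [554.5 204.1 117.2] cover z [-0.003 -0.004  1.   ] y [0.014 1.    0.004]
t 18.27 tcp [560.2 203.4 222. ] j [ 0.8   0.05 -0.48  0.56 -0.75 -2.75] F [ 0.5 -0.3  2.5] M [-0.06  1.06 -0.05] w 30.4
target [561.4 204.2 219.8] d [ 1.1  0.8 -2.2] turn [-0.2  0.2 -0.2]
```

View pics/s16.png

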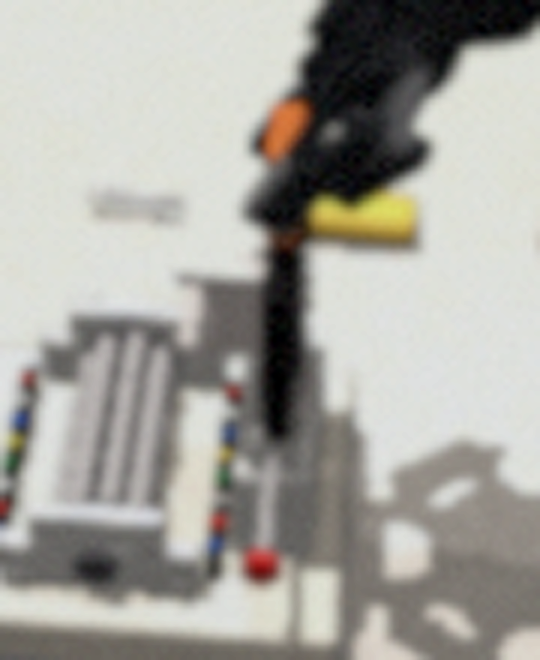

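View pics/t16.png

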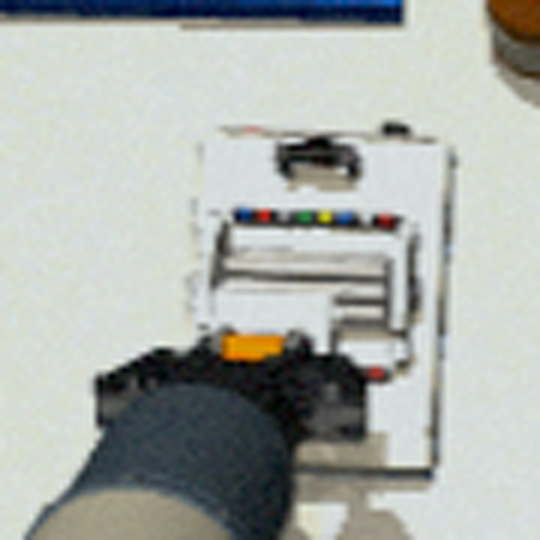

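```bash
python3 - <<'E' | tail -2
from h import *
print(r.finish_job()); s=r.read_state();print(s['t'],s['tcp_pos'],s['contact_force'],s['grip_width'])
E
```

```text
None
the job is handed in; nothing more can be done
```

I handed the job in at about 18.3 s with the black cover held upright by its orange tab. Its knuckle is resting in the V seat between the pump's two knuckles, and the white shoe faces the rollers. The pin was not pushed.

My first grasp would have run the last joint out of its range at the hinge. I put the cover back where it had lain and gripped it again about 15° steeper before carrying it over.

**Last checks that agreed**
- **Seating:** moving the tool about 2 mm sideways gave restoring forces in both directions, and the height stayed constant to within 0.1 mm, so the knuckle is held by both walls of the seat.
- **Force:** I was pressing down about 2.5 N beyond the cover's own weight, with side forces of about 0.5 N or less. This was steady over the last 0.4 s.
- **Uprightness:** the cover was within about 0.005 rad of vertical, going by the tool pose and my grasp estimate.
- **Side view:** the plate corner lay (2.4, −20.9) px from the pin head, against (2.1, −21.0) px expected when fully seated.

**Checks that disagreed**
- **Bore height:** the height worked out from the grasp read 117.2 mm instead of 115 mm. I put this down to the arm creeping up about 3 mm while the jaws closed, because the picture and the hard stop both indicate full seating. The line-up of the holes was not seen directly.
- **Shoe corner:** it was about 1.7 px off its predicted place in the side view. It showed an offset of similar size and direction before seating, so I took it as a modelling error.

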